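# Set the railway pieces on their outlines

### The job

Put each of the four loose railway pieces from the grey rubber mat (the tram, the short straight track, the cattle ramp and the footbridge) on the pine train board, upright and squarely inside the dark outline that matches its underside; either way round is fine. Leave the toy tree and the toy cow standing where they are.

Things in the scene. Friction and masses are not known exactly. Their poses are not given: they have to be found in the camera images.
- tram: Pink painted wooden tram with a pale wood roof, loose. Its plan is a bar with round ends, 112 mm long (its y axis) and 44 mm wide (x), 52 mm high; flat sides 68 mm long along the middle, the lower 44 mm of them upright. Origin at the centre of its underside, z up. About 160 g.
- short_track: Straight beech track, loose: a flat bar 150 mm long (its y axis), 40 mm wide (x), 12 mm thick, with two grooves along its top. Origin at the centre of its underside, z up. About 60 g. (A 260 mm long track lying to the right of the mat and board is fixed and not part of the job.)
- cattle_ramp: Unpainted wooden cattle ramp, loose: base 100 mm long (its y axis) and 58 mm wide (x); a sloping slatted deck between side rails that rise from about 23 mm at the -y end to 48 mm at the +y end. At mid length the rails top out 36 mm high, their upright outer faces 58 mm apart. Origin at the centre of its underside, z up. About 100 g.
- footbridge: Small lacquered green footbridge, loose: 130 mm long (its y axis), 50 mm wide (x), 64 mm high. Two stepped feet, each 30 by 50 mm, centred 50 mm either side of the middle, a gap between. Deck 30 to 38 mm above the underside; handrails up to 64 mm with a post at mid length, flush with the deck: grip it across the middle, 50 mm. Origin at the centre of its underside, z up. About 110 g.
- tram_pad: a fixed thin plywood tile lying on the pine board, 3 mm thick, 132 by 64 mm, bearing a dark outline with round ends, 124 mm long (its y axis) by 56 mm (x): the tram's place. Origin at the centre of the tile's underside, its top 3 mm above.
- track_pad: a fixed thin plywood tile lying on the pine board, 3 mm thick, 170 by 60 mm, bearing a long narrow dark rectangle, 162 mm long (its y axis) by 52 mm (x): the short track's place. Origin at the centre of the tile's underside, its top 3 mm above.
- ramp_pad: a fixed thin plywood tile lying on the pine board, 3 mm thick, 120 by 78 mm, bearing a short wide dark rectangle, 112 mm long (its y axis) by 70 mm (x): the cattle ramp's place. Origin at the centre of the tile's underside, its top 3 mm above.
- bridge_pad: a fixed thin plywood tile lying on the pine board, 3 mm thick, 150 by 70 mm, bearing two separate dark rectangles, each 42 mm along its y axis by 62 mm along x, centred 50 mm either side of the middle: one for each foot of the footbridge. Origin at the centre of the tile's underside, its top 3 mm above.
- toy_tree: Bystander: loose cone-shaped wooden tree, 55 mm high, foot 26 mm across, standing on the pine board amid the four tiles. Origin at the centre of its underside. The board is 410 by 420 mm, 18 mm thick, held by a grey screw clamp at its far edge (top 42 mm above the bench), where a toy station (66 mm above the bench) and a fence (50 mm) also stand.
- toy_cow: Bystander: loose white wooden cow with a dark patch, 45 mm long (its x axis), 16 mm wide, 43 mm high, standing on the grey rubber mat amid the four pieces. Origin at the centre of its underside. The mat is fixed, 400 by 420 mm, 4 mm thick. Board and mat lie side by side in front of the robot, either one on the left.
There are look-alikes about, which are no part of the job. What is shaped like the short_track but purple is not meant. What is shaped like the tram but blue is not meant.

How it is judged:
By the outcome, as a careful person would: the job done as asked, in the order asked, and still so for the second after the job is handed in, with the robot touching nothing.
It also fails if it takes over 96 s, if anything falls off the work surface, if the arm or the gripper's body presses on something with over 40 N, if the wrist force passes 120 N, or if a joint passes its speed limit or range.

### The arm

A 7-joint arm with a two-finger parallel gripper is mounted at the origin on the work surface. World frame = base frame: x ahead of the robot, y to its left, z up, the work surface at z = 0. Lengths are in m, angles in rad, forces in N, time in s.
With the tool pointing down it reaches from about 0.425 to 0.875 m from the base axis. Payload 8.4 kg.
Tool frame: the origin (TCP) lies at the very end of the fingers, on their centre line; the grasp point (between the pads) lies manip.grasp_offset behind it (manip.grasp_offset is the distance from the TCP to the grasp point, in m); z points along the fingers, y is the line along which they close (so a half turn about z gives the same grasp; the last joint's range is limited). The gripper opens to 85 mm and grips with 20 to 120 N. Pads are 22 mm wide; open, the fingers measure 114 mm over their backs; the gripper's body (76 mm by 85 mm) begins 54 mm behind the grasp point. The pads swing forward as they close: fully open they stand 13 mm farther back than shut.
Start: joints at [1.227, 0.333, 0.04, 1.465, -0.013, 1.343, -0.059], TCP at [0.158, -0.631, 0.231] pointing down, gripper open.
Joint ranges: [-2.58, 2.58], [-0.38, 2.09], [-1.3, 1.39], [0.25, 2.4], [-1.5, 4.64], [0.08, 2.09], [-2.65, 2.65]. Speed limits (rad/s): [2.22, 2.22, 2.79, 2.79, 3.14, 3.14, 3.14].

### API

Orientations are given as a unit quaternion [w, x, y, z].
In Python, from bench import manip gives the robot as it stands.
- The arm moves only by the tool servo_tool, never from a script. Its argument "motion" is a list of rows, each a list of 2 entries, a list of its own where there are three numbers: the shift along the tool's x, y, z in mm, then the turn, a rotation vector about the tool's x, y, z in degrees. In form: [[[x, y, z], [rx, ry, rz]], ...]. A call has 1 to 5 rows; each row is the pose to reach, as a shift and turn from the pose commanded when the call began, along the tool's axes at that moment; what a row does not reach only later rows make up. A row lasts 1/12 s, in which the tool goes at most 41.7 mm and 7.16 degrees, less where a joint would pass 70% of its speed; a pose out of reach is approached as far as the arm can. A call with a gripper value outside its range is refused whole. "claw" is the finger opening in mm, from 0 to 85.4, set as the call begins (left out, the last holds). The fingers move at their own pace and stop on an object; "newtons" is the grip in N (left out, the last holds). Time passes only in rows, so rows that repeat a pose let the fingers close. It gives the time, the measured TCP pose, the force, the opening and the grip force at its end, in the units of the state.
- manip.get_state(): the state, without advancing time (a new reading comes with each control period).
- manip.capture(name): name is "scene" or "top" or "wrist"; returns the picture (480x640x3 uint8, blue, green, red); there is no depth.
- manip.calibration(name): a dict with "fx", "fy", "cx", "cy" (pixels), "dist" ([k1, k2, p1, p2, k3] as OpenCV has them; the pictures are not rectified), "eye" and "orientation" of the camera in the world. Camera axes: x right, y down, z forward; pixel columns grow to the right and rows downward; lengths in m; the calibration is good to about 2 mm. A picture is of the moment at which its call begins: read the wrist's pose just before it. calibration takes no time and is no camera call; for the wrist camera it gives the pose at the moment of the call.
- manip.sign_off(): hands the job in; it is judged then, once.
Trained networks look in the newest picture that a camera, given by its name, has taken for a name from the list of things; names that differ only in an ending like _2 or _b are one class to them, and where a whole thing is asked for, a point or a joint stands for the part that bears it (a point fixed in the world has none). Each returns a list of dicts, best first, with "score" (0 to 1); they miss things now and then, are a little off and sometimes report something else, mostly with a low value. They report only what shows in the picture. A call takes as long as a camera call. They do not tell look-alikes from the thing itself.
- manip.recognise(camera, name): "position" ([x, y, z] in m, in the coordinates of the camera as it stood for that picture, good to about 4 mm: the middle of the surface that is visible of it).
- manip.silhouettes(camera, name): "region" (480x640 bool, what is visible of it).
The state is a dict: "time_s": time; "qpos": joint angles; "joint_velocities": joint speeds; "joint_torque": joint torques, N m; "position": TCP position; "eef_rot": TCP orientation; "wrist_force": force on the tool from outside, world axes, zero at the start; "moment": the same for the moment, N m; "opening": finger opening in m; "grip_force": force on a finger pad.
Only numpy, scipy, OpenCV 4.12 (cv2) and the standard library are available. Lean on these libraries where they do the work, as an engineer would, in place of code of your own. Each camera call takes 0.05 s, during which the arm holds its last target. There are 200 camera calls.

## Working session

There is one attempt and no reset: what is moved stays moved. The work goes in short steps, Python scripts to look and compute and a tool call to move; the robot and the scene stay as the last step left them, time stands still between calls to the robot, and variables do not carry over. Pictures are saved under pics/ and viewed, at most 14 in all, crops included, and the job is handed in when it is done.

Besides the shell and the picture viewer there is one more tool, called after ">>>" as a command line: name --argument value ..., lists and objects as JSON in quotes. servo_tool: Moves the arm, as the interface text tells. Its arguments: {"type":"object","properties":{"motion":{"type":"array","items":{"type":"array"}},"claw":{"type":"number"},"newtons":{"type":"number"}},"required":["motion"]}

```bash
ls; mkdir -p pics; python3 - <<'E'
from bench import manip
import cv2
for c in ("top","scene"):
    cv2.imwrite(f"pics/{c}0.png",manip.capture(c)); k=manip.calibration(c); print(c,k)
s=manip.get_state(); print(s); print(manip.grasp_offset)
E
```

```text
pics
top {'fx': 599.9495552588081, 'fy': 599.9495552588081, 'cx': 315.99230593177475, 'cy': 242.0066826562111, 'dist': array([0.06448566, 0.        , 0.        , 0.        , 0.        ]), 'eye': array([0.17046503, 0.00669141, 1.29585845]), 'orientation': array([ 0.07566506, -0.69274772,  0.71444738, -0.06277208])}
scene {'fx': 558.2699930000668, 'fy': 558.2699930000668, 'cx': 314.0226515201282, 'cy': 230.8943536331532, 'dist': array([-0.15878756,  0.        ,  0.        ,  0.        ,  0.        ]), 'eye': array([1.11158533, 0.02460281, 0.92545078]), 'orientation': array([-0.23327978,  0.6686085 ,  0.66425732, -0.23938552])}
{'time_s': 0.1, 'qpos': array([ 1.22680357,  0.33385391,  0.03987376,  1.46615483, -0.01342987,
        1.34327748, -0.05852328]), 'joint_velocities': array([ 0.00019184, -0.00251693,  0.00099521, -0.00306505,  0.00187623,
       -0.00064026, -0.00092329]), 'joint_torque': array([ 4.00837278e-03, -6.60019970e+01,  1.37053393e+00, -4.06478906e+01,
        1.73351204e-02,  8.88917508e-03,  3.04182424e-05]), 'position': array([ 0.15742277, -0.63024448,  0.23051506]), 'eef_rot': array([-7.03619033e-04,  9.92521447e-01,  1.22068290e-01, -1.20352531e-04]), 'wrist_force': array([-0.05160116,  0.44930701,  0.02191726]), 'moment': array([0.07240517, 0.01214817, 0.01716186]), 'grip_force': 0.0, 'opening': 0.08532639450030105}
0.0187
```

View pics/top0.png

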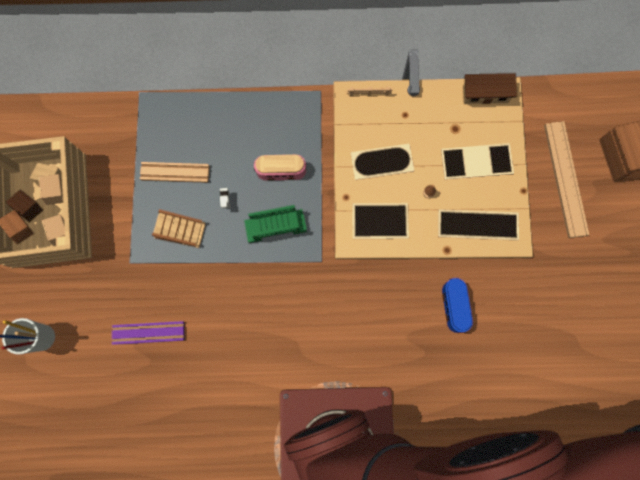

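View pics/scene0.png

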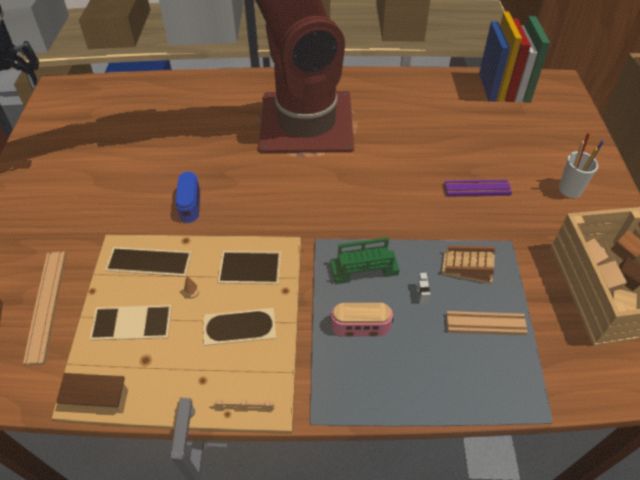

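The pink tram with the pale roof is at top (279,167), and its blue look-alike is at (458,305). The beech short track is at (175,172), the purple one at (148,332), and the fixed long track at (568,180). The ramp is at (180,229) and the bridge at (277,224). The cow is at (224,197) and the tree at (430,191). All four tiles lie on the board to the right, which is the robot's −y side. I'll confirm the targets in one crop and fit poses from both cameras.

```bash
cat > h.py <<'E'
from bench import manip
import numpy as np, cv2
from scipy.spatial.transform import Rotation as R
from scipy.optimize import minimize
def rot(q): return R.from_quat([q[1],q[2],q[3],q[0]])
def box(l,w,z0,z1): return np.array([[x,y,z] for x in(-w/2,w/2) for y in(-l/2,l/2) for z in(z0,z1)])
def stad(l,w,z0,z1):
    a=np.linspace(-np.pi/2,np.pi/2,13); e=np.c_[w/2*np.sin(a),(l-w)/2+w/2*np.cos(a)]
    e=np.r_[e,-e]; return np.r_[np.c_[e,e[:,0]*0+z0],np.c_[e,e[:,0]*0+z1]]
M={'tram':stad(.112,.044,0,.047),'short_track':box(.150,.040,0,.012),
 'cattle_ramp':np.array([[x,y,z] for x in(-.029,.029) for y,z in((-.05,0),(.05,0),(-.05,.023),(.05,.048))]),
 'footbridge':box(.13,.05,0,.034),
 'tram_pad':box(.132,.064,0,.003),'track_pad':box(.17,.06,0,.003),'ramp_pad':box(.12,.078,0,.003),'bridge_pad':box(.15,.07,0,.003),
 'toy_tree':box(.026,.026,0,.04),'toy_cow':box(.016,.045,0,.043)}
M['tram']=np.r_[stad(.112,.044,0,.044),stad(.1,.03,.052,.052)]
M['footbridge']=np.r_[box(.13,.05,0,.01),box(.10,.05,.01,.060)]
def proj(P,k):
    Rm=rot(k['orientation']).as_matrix().T
    K=np.array([[k['fx'],0,k['cx']],[0,k['fy'],k['cy']],[0,0,1.]])
    return cv2.projectPoints(P,cv2.Rodrigues(Rm)[0],-Rm@k['eye'],K,np.array(k['dist']))[0][:,0]
def place(n,x,y,a,z):
    c,s=np.cos(a),np.sin(a); m=M[n]
    return np.c_[x+c*m[:,0]-s*m[:,1],y+s*m[:,0]+c*m[:,1],z+m[:,2]]
def ground(uv,k,z):
    K=np.array([[k['fx'],0,k['cx']],[0,k['fy'],k['cy']],[0,0,1.]])
    d=np.r_[cv2.undistortPoints(np.array([[uv]],float),K,np.array(k['dist']))[0,0],1]
    d=rot(k['orientation']).apply(d); return k['eye']+d*(z-k['eye'][2])/d[2]
def cost(p,n,z,obs):
    t=0
    for reg,k in obs:
        h=cv2.convexHull(proj(place(n,*p,z),k).astype(np.float32))
        m=np.zeros((480,640),np.uint8); cv2.fillConvexPoly(m,np.round(h*16).astype(np.int32),255,cv2.LINE_AA,4)
        m=m/255.; r=reg.astype(float); t+=1-np.minimum(m,r).sum()/np.maximum(m,r).sum()
    return t/len(obs)
def hullmask(r):
    c=np.argwhere(r)[:,::-1].astype(np.int32); m=np.zeros(r.shape,np.uint8)
    cv2.fillConvexPoly(m,cv2.convexHull(c),1); return m>0
def fit(n,z,obs,p0=None):
    best=None
    if p0 is None:
        reg,k=obs[0]; c=ground(np.argwhere(reg).mean(0)[::-1],k,z+.01)
        st=[(c[0],c[1],a) for a in np.arange(0,np.pi*(2 if n=='cattle_ramp' else 1),np.pi/6)]
    else: st=[p0]
    for s in st:
        s=np.array(s); sim=np.array([s,s+[.01,0,0],s+[0,.01,0],s+[0,0,.25]])
        r=minimize(cost,s,(n,z,obs),method='Nelder-Mead',options=dict(initial_simplex=sim,xatol=2e-4,fatol=1e-4))
        if best is None or r.fun<best.fun: best=r
    return best
def go(x,y,z,yawdeg,q=None):
    "rows entry from measured pose to tcp world x,y,z, tool pointing down, tool x axis at yawdeg (mod 180)"
    s=manip.get_state(); T=rot(s['eef_rot']); d=T.inv().apply(np.array([x,y,z])-s['position'])*1000
    out=[]
    for a in(yawdeg,yawdeg+180):
        rv=(T.inv()*(R.from_euler('z',a,degrees=True)*R.from_euler('x',180,degrees=True))).as_rotvec(degrees=True)
        out.append(rv)
    rv=min(out,key=np.linalg.norm)
    print('shift',d.round(1),'turn',rv.round(1),'alt',max(out,key=np.linalg.norm).round(0))
def st():
    s=manip.get_state(); x=rot(s['eef_rot']).as_matrix()
    print('t',round(s['time_s'],2),'tcp',s['position'].round(4),'yaw',round(float(np.degrees(np.arctan2(x[1,0],x[0,0]))),1),'F',s['wrist_force'].round(1),'open',round(s['opening']*1e3,1),'grip',round(s['grip_force'],1),'q',s['qpos'].round(2))
E
cat > a.py <<'E'
from h import *
import pickle
im=cv2.imread('pics/top0.png'); cv2.imwrite('pics/crop.png',np.hstack([cv2.resize(im[140:200,130:330],(400,240)[:2],interpolation=3),cv2.resize(im[270:360,100:250],(400,240),interpolation=3)]))
D={}
for c in('top','scene'):
    manip.capture(c)
    for n in M:
        D[c,n]=[(d['score'],d['region']) for d in manip.silhouettes(c,n)]
pickle.dump(D,open('D.pkl','wb'))
for n in M:
    obs=[];z=.004 if n in('tram','short_track','cattle_ramp','footbridge','toy_cow') else .018
    for c in('top','scene'):
        L=D[c,n]; print(n,c,[(round(s,2),np.argwhere(r).mean(0)[::-1].round().tolist(),int(r.sum())) for s,r in L])
E
python3 a.py
```

```text
tram top [(0.95, [456.0, 306.0], 1322), (0.94, [280.0, 167.0], 1165)]
tram scene [(0.9, [188.0, 197.0], 1010), (0.75, [360.0, 319.0], 2009)]
short_track top [(0.94, [174.0, 172.0], 1270)]
short_track scene [(0.9, [477.0, 188.0], 1088), (0.65, [485.0, 323.0], 1705)]
cattle_ramp top [(0.76, [178.0, 229.0], 1410)]
cattle_ramp scene [(0.87, [469.0, 262.0], 1706), (0.28, [423.0, 288.0], 305)]
footbridge top [(0.56, [274.0, 223.0], 1710)]
footbridge scene [(0.93, [364.0, 260.0], 1926)]
tram_pad top [(0.72, [382.0, 161.0], 1717), (0.3, [178.0, 229.0], 1451)]
tram_pad scene [(0.82, [239.0, 326.0], 2213), (0.62, [469.0, 262.0], 1648)]
track_pad top [(0.63, [479.0, 224.0], 2118)]
track_pad scene [(0.89, [148.0, 261.0], 1971)]
ramp_pad top [(0.78, [380.0, 221.0], 1993)]
ramp_pad scene [(0.56, [250.0, 267.0], 1956), (0.38, [131.0, 322.0], 2516)]
bridge_pad top []
bridge_pad scene [(0.89, [131.0, 322.0], 2614), (0.37, [148.0, 261.0], 1993)]
toy_tree top []
toy_tree scene [(0.62, [191.0, 288.0], 240)]
toy_cow top [(0.68, [224.0, 198.0], 177)]
toy_cow scene [(0.81, [423.0, 288.0], 276), (0.58, [363.0, 260.0], 1984), (0.39, [250.0, 267.0], 1980)]
```

View pics/crop.png

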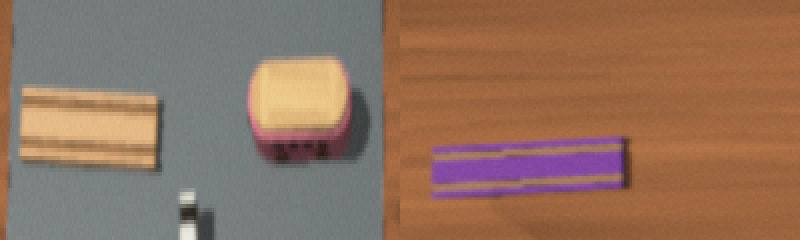

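The crop confirms it: the beech track (175,172) and the pink tram with pale roof (280,167) on the mat are the ones meant. The purple track (148,332) lies off the mat and isn't. Now the pose fits.

```bash
cat > b.py <<'E'
from h import *
import pickle
D=pickle.load(open('D.pkl','rb'))
px={'tram':((280,167),(360,319)),'short_track':((174,172),(485,323)),'cattle_ramp':((178,229),(469,262)),'footbridge':((274,223),(364,260)),'tram_pad':((382,161),(239,326)),'track_pad':((479,224),(148,261)),'ramp_pad':((380,221),(250,267)),'bridge_pad':((478,161),(131,322)),'toy_tree':((430,191),(191,288)),'toy_cow':((224,198),(423,288))}
P={}
for n in M:
    z=.004 if n in('tram','short_track','cattle_ramp','footbridge','toy_cow') else .018
    obs=[]
    for c,p in zip(('top','scene'),px[n]):
        k=manip.calibration(c)
        for s,r in D[c,n]:
            if np.hypot(*(np.argwhere(r).mean(0)[::-1]-p))<8: obs.append((hullmask(r),k)); break
    rs=[fit(n,z,o) for o in [obs]+[[o] for o in obs]]
    P[n]=rs[0].x
    print(n,' | '.join(f"{r.x[0]:.4f} {r.x[1]:.4f} {np.degrees(r.x[2])%360:.1f} c{r.fun:.3f}" for r in rs))
pickle.dump(P,open('P.pkl','wb'))
E
python3 b.py
```

```text
tram 0.5940 0.1024 359.4 c0.059 | 0.5958 0.1028 177.9 c0.081 | 0.5937 0.1023 358.9 c0.027
short_track 0.5964 0.3406 356.8 c0.063 | 0.5970 0.3393 357.9 c0.072 | 0.5960 0.3409 176.6 c0.044
cattle_ramp 0.4624 0.3244 344.8 c0.098 | 0.4636 0.3263 162.0 c0.062 | 0.4617 0.3261 344.0 c0.077
footbridge 0.4643 0.1175 8.2 c0.071 | 0.4650 0.1157 7.9 c0.071 | 0.4626 0.1188 9.9 c0.036
tram_pad 0.6026 -0.1232 6.2 c0.055 | 0.6030 -0.1263 6.1 c0.044 | 0.6025 -0.1219 187.2 c0.034
track_pad 0.4520 -0.3236 175.8 c0.063 | 0.4526 -0.3244 355.4 c0.057 | 0.4515 -0.3226 355.5 c0.061
ramp_pad 0.4677 -0.1126 358.6 c0.062 | 0.4677 -0.1157 358.0 c0.033 | 0.4668 -0.1111 178.8 c0.049
bridge_pad 0.5937 -0.3306 2.9 c0.046 | 0.5937 -0.3306 2.9 c0.046
toy_tree 0.5275 -0.2198 21.9 c0.328 | 0.5275 -0.2198 21.9 c0.328
toy_cow 0.5274 0.2258 353.5 c0.313 | 0.5282 0.2242 7.0 c0.351 | 0.5273 0.2265 352.3 c0.225
```

```bash
python3 -c "
from h import *
go(.50,-.22,.33,90); print(manip.calibration('wrist'))"
```

```text
shift [ 431.8 -315.4  -98.7] turn [  0.   0. -76.] alt [  0.  -0. 104.]
{'fx': 346.5688785419155, 'fy': 346.5688785419155, 'cx': 326.4138650449095, 'cy': 241.29278125627226, 'dist': array([-0.03827186,  0.        ,  0.        ,  0.        ,  0.        ]), 'eye': array([ 0.22366112, -0.61352298,  0.37380016]), 'orientation': array([ 0.10868235,  0.78089038, -0.60935792, -0.08415036])}
```

```bash
cat >> h.py <<'E'
def plan(wps,start=None):
    "wps: list of (x,y,z,yawdeg). prints successive calls, each assuming the former got there"
    if start is None:
        s=manip.get_state(); T=rot(s['eef_rot']); p=s['position']
    else: p=np.array(start[:3]);T=R.from_euler('z',start[3],degrees=True)*R.from_euler('x',180,degrees=True)
    for w in wps:
        G=R.from_euler('z',w[3],degrees=True)*R.from_euler('x',180,degrees=True); g=np.array(w[:3])
        rv=(T.inv()*G).as_rotvec(); L=np.linalg.norm(g-p)*1e3; A=np.degrees(np.linalg.norm(rv))
        rows=max(L/40,A/6.9); n=max(1,int(np.ceil(rows/5))); 
        p0,T0=p,T
        for i in range(1,n+1):
            pi=p0+(g-p0)*i/n; Ti=T0*R.from_rotvec(rv*i/n)
            print('  rows',int(np.ceil(rows/n)),'shift',(T.inv().apply(pi-p)*1e3).round(1),'turn',(T.inv()*Ti).as_rotvec(degrees=True).round(1))
            p,T=pi,Ti
        print('-> at',np.round(w,4))
E
python3 -c "
from h import *
plan([(.50,-.22,.25,90)])"
```

```text
rows 5 shift [ 143.9 -105.1   -6.2] turn [  0.    0.  -25.3]
  rows 5 shift [175.1 -33.5  -6.2] turn [  0.    0.  -25.3]
  rows 5 shift [172.6  44.6  -6.2] turn [  0.    0.  -25.3]
-> at [ 0.5  -0.22  0.25 90.  ]
```

>>> servo_tool --motion '[[[29,-21,-1],[0,0,-5]],[[58,-42,-2],[0,0,-10]],[[87,-63,-4],[0,0,-15]],[[115,-84,-5],[0,0,-20]],[[144,-105,-6],[0,0,-25]]]' --claw 85

```text
time_s: 1.62
position: [0.2725, -0.4925, 0.2376]
eef_rot: [0.0, 0.942, 0.336, -0.0]
wrist_force: [1.5, -0.4, 0.4]
opening: 0.0844
grip_force: 0.0
```

>>> servo_tool --motion '[[[35,-7,-1],[0,0,-5]],[[70,-13,-2],[0,0,-10]],[[105,-20,-4],[0,0,-15]],[[140,-27,-5],[0,0,-20]],[[175,-33,-6],[0,0,-25]]]'

```text
time_s: 2.03
position: [0.3878, -0.3565, 0.2437]
eef_rot: [0.0, 0.847, 0.532, -0.0]
wrist_force: [0.6, -0.8, -0.1]
opening: 0.0848
grip_force: 0.0
```

>>> servo_tool --motion '[[[35,9,-1],[0,0,-5]],[[69,18,-2],[0,0,-10]],[[104,27,-4],[0,0,-15]],[[138,36,-5],[0,0,-20]],[[173,45,-6],[0,0,-26]]]'

```text
time_s: 2.45
position: [0.504, -0.2209, 0.2498]
eef_rot: [0.0, 0.706, 0.709, 0.0]
wrist_force: [0.7, -0.8, -1.0]
opening: 0.0851
grip_force: 0.0
```

```bash
python3 -c "
from h import *
st()
cv2.imwrite('pics/w1.png',manip.capture('wrist')); st()
k=manip.calibration('wrist');print(k['eye'],rot(k['orientation']).as_matrix().round(2))"
```

```text
t 2.45 tcp [ 0.504  -0.2209  0.2498] yaw 90.2 F [ 0.7 -0.8 -1. ] open 85.1 grip 0.0 q [ 0.74  0.15 -0.45  1.66  0.07  1.34  0.28]
t 2.5 tcp [ 0.5086 -0.2133  0.25  ] yaw 91.2 F [ 1.6  7.4 -0.3] open 84.8 grip 0.0 q [ 0.73  0.15 -0.46  1.66  0.07  1.34  0.28]
[ 0.50565002 -0.144215    0.39266865] [[ 1.    0.02  0.01]
 [ 0.02 -0.96 -0.27]
 [ 0.    0.27 -0.96]]
```

View pics/w1.png

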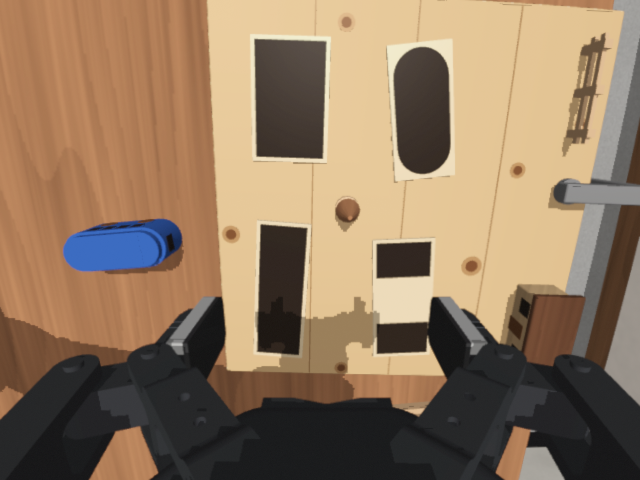

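The wrist view shows all four tiles clear: ramp (290,98), tram (423,110), track (281,290) and bridge (404,297), with the tree at (347,209). I'll measure the dark outlines directly, with one settled shot.

```bash
cat > pads.py <<'E'
from h import *
manip.capture('top'); st()
k=manip.calibration('wrist'); im=manip.capture('wrist'); st()
k2=manip.calibration('wrist'); print((k2['eye']-k['eye'])*1e3)
cv2.imwrite('pics/w2.png',im)
m=(im.max(2)<75).astype(np.uint8)
n,lab,sta,cen=cv2.connectedComponentsWithStats(m)
for i in range(1,n):
    x,y,w,h,a=sta[i]
    if a<800: continue
    c=max(cv2.findContours((lab==i).astype(np.uint8),cv2.RETR_EXTERNAL,cv2.CHAIN_APPROX_NONE)[0],key=len)[:,0]
    W=np.array([ground(p,k,.021)[:2] for p in c])
    r=cv2.minAreaRect((W*1000).astype(np.float32))
    (cx,cy),(a1,a2),an=r
    if a1>a2: an+=90;a1,a2=a2,a1     # long axis = height: direction an+90
    print(cen[i].round(),'c',round(cx,1),round(cy,1),'size',round(a1+0,1),round(a2,1),'yaw(long axis y) ',round((an+90-90)%180,1))
E
python3 pads.py
```

```text
t 2.55 tcp [ 0.5068 -0.2159  0.2498] yaw 90.8 F [0.4 0.2 0.2] open 85.1 grip 0.0 q [ 0.73  0.15 -0.45  1.66  0.07  1.34  0.28]
t 2.6 tcp [ 0.5049 -0.2191  0.2495] yaw 90.4 F [-0.5 -0.2  0.1] open 85.3 grip 0.0 q [ 0.73  0.15 -0.45  1.66  0.07  1.34  0.28]
[-1.2138726  -3.0197117  -0.38596143]
[420. 121.] c 600.7 -121.4 size 53.3 119.1 yaw(long axis y)  6.4
[284. 126.] c 466.2 -121.2 size 66.8 88.1 yaw(long axis y)  177.9
[326. 415.] c 500.7 -418.3 size 400.5 949.3 yaw(long axis y)  90.7
[277. 293.] c 450.7 -320.4 size 50.3 160.0 yaw(long axis y)  175.6
[399. 265.] c 591.0 -278.5 size 39.2 58.7 yaw(long axis y)  92.7
[397. 342.] c 595.5 -378.5 size 39.1 59.4 yaw(long axis y)  92.8
```

```bash
sed -i 's/im.max(2)<75/im.max(2)<np.where(np.arange(480)<215,120,75)[:,None]/' pads.py; python3 pads.py
```

```text
t 2.65 tcp [ 0.5036 -0.2214  0.2493] yaw 90.1 F [ 0.2 -1.  -0.2] open 85.2 grip 0.0 q [ 0.74  0.15 -0.45  1.66  0.07  1.34  0.28]
t 2.7 tcp [ 0.5029 -0.2227  0.2492] yaw 90.0 F [ 0.1 -0.   0. ] open 85.3 grip 0.0 q [ 0.74  0.15 -0.44  1.67  0.07  1.34  0.28]
[-0.52121672 -1.28642697 -0.1095674 ]
[587.  87.] c 766.0 -95.0 size 22.3 104.2 yaw(long axis y)  178.1
[290.  97.] c 465.9 -110.4 size 68.4 110.7 yaw(long axis y)  178.4
[628. 139.] c 804.0 -126.0 size 54.4 147.8 yaw(long axis y)  12.8
[423. 109.] c 600.4 -120.8 size 54.6 121.6 yaw(long axis y)  6.5
[332. 411.] c 492.6 -419.2 size 411.6 950.4 yaw(long axis y)  90.2
[281. 288.] c 450.4 -320.4 size 50.1 160.1 yaw(long axis y)  175.9
[404. 259.] c 591.0 -278.5 size 39.2 58.9 yaw(long axis y)  92.6
```

>>> servo_tool --motion '[[[40,0,0],[0,0,0]],[[80,0,0],[0,0,0]],[[120,0,0],[0,0,0]],[[160,0,0],[0,0,0]],[[200,0,0],[0,0,0]]]'

```text
time_s: 3.12
position: [0.5024, -0.0224, 0.2495]
eef_rot: [0.0, 0.708, 0.706, -0.0]
wrist_force: [1.2, 0.3, 0.4]
opening: 0.0848
grip_force: 0.0
```

>>> servo_tool --motion '[[[40,0,0],[0,0,0]],[[80,0,0],[0,0,0]],[[120,0,0],[0,0,0]],[[160,0,0],[0,0,0]],[[200,0,0],[0,0,0]]]'

```text
time_s: 3.53
position: [0.5032, 0.1775, 0.2496]
eef_rot: [0.001, 0.708, 0.706, -0.0]
wrist_force: [1.3, -0.2, -0.5]
opening: 0.0852
grip_force: 0.0
```

>>> servo_tool --motion '[[[30,0,0],[0,0,0]],[[30,0,0],[0,0,0]],[[30,0,0],[0,0,0]],[[30,0,0],[0,0,0]]]'

```text
time_s: 3.87
position: [0.5035, 0.2059, 0.2491]
eef_rot: [0.0, 0.708, 0.706, -0.0]
wrist_force: [-0.3, -0.2, -0.2]
opening: 0.085
grip_force: 0.0
```

```bash
cat > mat.py <<'E'
from h import *
import pickle,sys
P=pickle.load(open('P.pkl','rb'))
st(); k=manip.calibration('wrist'); im=manip.capture('wrist'); cv2.imwrite('pics/m1.png',im)
W={}
for n in ['tram','short_track','cattle_ramp','footbridge','toy_cow']:
    for d in manip.silhouettes('wrist',n):
        r=hullmask(d['region'])
        f=fit(n,.004,[(r,k)],P[n]); c=ground(np.argwhere(r).mean(0)[::-1],k,.02)
        print(n,round(d['score'],2),np.argwhere(r).mean(0)[::-1].round(),c.round(3),'fit',f.x[:2].round(4),round(np.degrees(f.x[2])%360,1),'c',round(f.fun,3))
E
python3 mat.py
```

```text
t 3.87 tcp [0.5035 0.2059 0.2491] yaw 89.9 F [-0.3 -0.2 -0.2] open 85.0 grip 0.0 q [ 0.24  0.18 -0.79  1.67  0.14  1.35 -0.58]
tram 0.67 [406. 297.] [0.596 0.101 0.02 ] fit [0.5928 0.1045] 0.3 c 0.031
short_track 0.65 [417.  73.] [0.593 0.342 0.02 ] fit [0.595  0.3437] 356.2 c 0.02
short_track 0.61 [73. 52.] [0.251 0.366 0.02 ] fit [0.5964 0.3406] 356.8 c 1.0
cattle_ramp 0.96 [284.  82.] [0.461 0.334 0.02 ] fit [0.4603 0.3232] 346.4 c 0.076
toy_cow 0.85 [348. 189.] [0.526 0.227 0.02 ] fit [0.5229 0.2289] 359.0 c 0.194
```

View pics/m1.png

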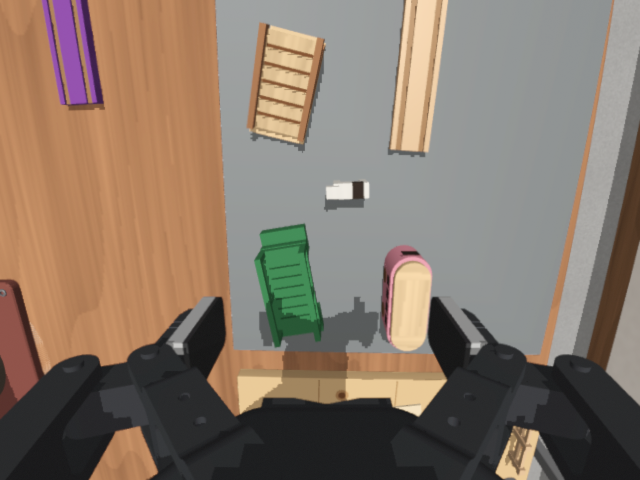

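The wrist view shows the tram at (407,297), track (418,75), ramp (286,85), bridge (289,285) and cow (348,189). The fits agree with the fixed cameras to about 2 mm, so I'm planning the tram.

```bash
python3 -c "
from h import *
plan([(.5935,.1045,.085,90),(.5935,.1045,.011,90)])
print('lift/place')
plan([(.5935,.1045,.10,90),(.6010,-.1208,.10,96.5),(.6010,-.1208,.029,96.5)],(.5935,.1045,.011,90))"
```

```text
rows 3 shift [-51.   45.2  82.2] turn [ 0.  0. -0.]
  rows 3 shift [-51.   45.1  82.2] turn [ 0.  0. -0.]
-> at [5.935e-01 1.045e-01 8.500e-02 9.000e+01]
  rows 2 shift [-0. -0. 74.] turn [-0. -0.  0.]
-> at [5.935e-01 1.045e-01 1.100e-02 9.000e+01]
lift/place
  rows 3 shift [  0.   0. -89.] turn [0. 0. 0.]
-> at [ 0.5935  0.1045  0.1    90.    ]
  rows 3 shift [-112.6    3.8    0. ] turn [-0.   0.  -3.3]
  rows 3 shift [-112.7   -2.6   -0. ] turn [ 0.   0.  -3.2]
-> at [ 0.601  -0.1208  0.1    96.5   ]
  rows 2 shift [-0. -0. 71.] turn [-0. -0. -0.]
-> at [ 6.010e-01 -1.208e-01  2.900e-02  9.650e+01]
```

>>> servo_tool --motion '[[[-34,30,40],[0,0,0]],[[-68,60,80],[0,0,0]],[[-102,90,120],[0,0,0]],[[-102,90,164],[0,0,0]],[[-102,90,164],[0,0,0]]]'

```text
time_s: 4.58
position: [0.592, 0.1064, 0.0917]
eef_rot: [0.001, 0.708, 0.706, 0.0]
wrist_force: [1.3, -0.5, 1.0]
opening: 0.0847
grip_force: 0.0
```

>>> servo_tool --motion '[[[0,0,0],[0,0,0]],[[0,0,30],[0,0,0]],[[0,0,60],[0,0,0]],[[0,0,74],[0,0,0]],[[0,0,74],[0,0,0]]]'

```text
time_s: 5.0
position: [0.5884, 0.1082, 0.0161]
eef_rot: [-0.002, 0.707, 0.707, -0.002]
wrist_force: [-0.5, -0.3, 0.4]
opening: 0.0849
grip_force: 0.0
```

```bash
python3 -c "
from h import *
st(); cv2.imwrite('pics/g1.png',manip.capture('wrist'))"
```

```text
t 5.0 tcp [0.5884 0.1082 0.0161] yaw 90.0 F [-0.5 -0.3  0.4] open 84.9 grip 0.0 q [ 0.26  0.52 -0.64  1.78  0.37  0.97 -0.53]
```

View pics/g1.png

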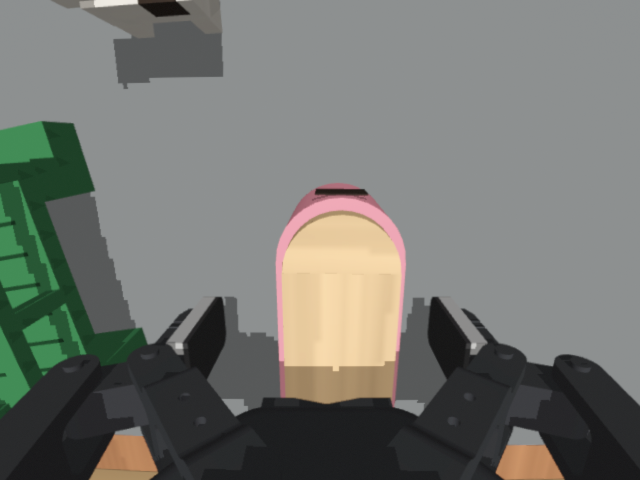

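The fingers straddle the tram: roof centre column ~340, finger middle ~327, so it sits about 4 mm to +x, as measured. The arm is still settling, so I'll hold and close.

>>> servo_tool --motion '[[[0,0,0],[0,0,0]],[[0,0,0],[0,0,0]],[[0,0,0],[0,0,0]],[[0,0,0],[0,0,0]],[[0,0,0],[0,0,0]]]' --claw 30 --newtons 40

```text
time_s: 5.47
position: [0.5916, 0.109, 0.0205]
eef_rot: [0.001, 0.707, 0.707, 0.001]
wrist_force: [-0.6, 0.1, 6.0]
opening: 0.0434
grip_force: 41.2
```

>>> servo_tool --motion '[[[0,0,0],[0,0,0]],[[0,0,0],[0,0,0]]]'

```text
time_s: 5.63
position: [0.5916, 0.109, 0.0205]
eef_rot: [0.001, 0.707, 0.707, 0.001]
wrist_force: [-0.2, 0.8, 6.0]
opening: 0.0436
grip_force: 41.2
```

```bash
python3 -c "
from h import *
st();plan([(.5916,.109,.105,90),(.599,-.1163,.105,96.5)],(.5916,.109,.0205,90))"
```

```text
t 5.63 tcp [0.5916 0.109  0.0205] yaw 90.0 F [-0.2  0.8  6. ] open 43.6 grip 41.2 q [ 0.26  0.52 -0.65  1.77  0.37  0.98 -0.53]
  rows 3 shift [  0.    0.  -84.5] turn [0. 0. 0.]
-> at [ 0.5916  0.109   0.105  90.    ]
  rows 3 shift [-112.6    3.7    0. ] turn [-0.   0.  -3.3]
  rows 3 shift [-112.7   -2.7   -0. ] turn [ 0.   0.  -3.2]
-> at [ 0.599  -0.1163  0.105  96.5   ]
```

>>> servo_tool --motion '[[[0,0,-30],[0,0,0]],[[0,0,-60],[0,0,0]],[[0,0,-90],[0,0,0]]]'

```text
time_s: 5.88
position: [0.5901, 0.1088, 0.1101]
eef_rot: [-0.0, 0.707, 0.707, -0.0]
wrist_force: [0.9, -0.2, -0.5]
opening: 0.0431
grip_force: 41.5
```

>>> servo_tool --motion '[[[-38,1,0],[0,0,-1]],[[-76,3,0],[0,0,-2]],[[-113,4,0],[0,0,-3]]]'

```text
time_s: 6.13
position: [0.5951, -0.0054, 0.1102]
eef_rot: [0.001, 0.687, 0.726, 0.001]
wrist_force: [0.9, -1.0, -1.8]
opening: 0.0432
grip_force: 41.6
```

>>> servo_tool --motion '[[[-38,-1,0],[0,0,-1]],[[-76,-2,0],[0,0,-2]],[[-113,-3,0],[0,0,-3.5]],[[-113,-3,0],[0,0,-3.5]],[[-113,-3,0],[0,0,-3.5]]]'

```text
time_s: 6.55
position: [0.5972, -0.1207, 0.1089]
eef_rot: [0.0, 0.668, 0.744, -0.0]
wrist_force: [-0.9, 1.2, -1.1]
opening: 0.0436
grip_force: 41.6
```

```bash
python3 -c "
from h import *
st(); cv2.imwrite('pics/c1.png',manip.capture('scene')); st(); plan([(.599,-.1163,.045,96.5)])"
```

```text
t 6.55 tcp [ 0.5972 -0.1207  0.1089] yaw 96.2 F [-0.9  1.2 -1.1] open 43.6 grip 41.6 q [ 0.63  0.42 -0.63  1.68  0.27  1.13  0.03]
t 6.6 tcp [ 0.5975 -0.118   0.1091] yaw 96.4 F [-0.7  1.3 -0.8] open 43.5 grip 41.6 q [ 0.63  0.42 -0.63  1.69  0.27  1.13  0.03]
  rows 2 shift [ 1.5  1.7 64.1] turn [ 0.  -0.  -0.1]
-> at [ 5.990e-01 -1.163e-01  4.500e-02  9.650e+01]
```

>>> servo_tool --motion '[[[1,2,30],[0,0,0]],[[1,2,50],[0,0,0]],[[1,2,63],[0,0,0]],[[1,2,63],[0,0,0]],[[1,2,63],[0,0,0]]]'

```text
time_s: 7.02
position: [0.5993, -0.1148, 0.0458]
eef_rot: [-0.001, 0.665, 0.747, 0.0]
wrist_force: [0.9, -0.9, -0.3]
opening: 0.0431
grip_force: 41.5
```

```bash
python3 -c "
from h import *
manip.capture('wrist');manip.capture('wrist');st();k=manip.calibration('wrist');im=manip.capture('wrist');cv2.imwrite('pics/p1.png',im);plan([(.599,-.1163,.038,96.5)])"
```

```text
t 7.12 tcp [ 0.6004 -0.1155  0.0472] yaw 96.6 F [ 0.1 -0.6 -0.6] open 43.1 grip 41.5 q [ 0.6   0.49 -0.61  1.73  0.32  1.02 -0.01]
  rows 1 shift [-0.4 -1.5  9.3] turn [0.1 0.  0.1]
-> at [ 5.990e-01 -1.163e-01  3.800e-02  9.650e+01]
```

View pics/p1.png

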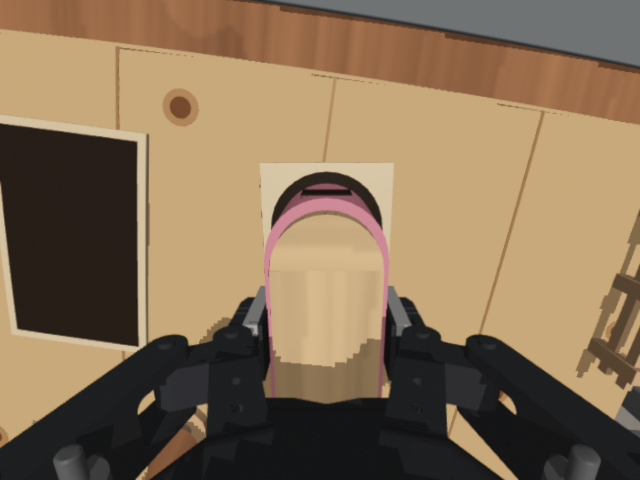

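The tram sits central on its tile (tile edges at columns 261/394, tram middle 327), with dark outline showing evenly at the nose. Lowering and releasing.

>>> servo_tool --motion '[[[0,-1,5],[0,0,0]],[[0,-1,9],[0,0,0]],[[0,-1,10],[0,0,0]],[[0,-1,10],[0,0,0]],[[0,-1,10],[0,0,0]]]'

```text
time_s: 7.58
position: [0.599, -0.1163, 0.0372]
eef_rot: [0.001, 0.666, 0.746, 0.0]
wrist_force: [-5.7, 0.5, 13.4]
opening: 0.0435
grip_force: 43.6
```

>>> servo_tool --motion '[[[0,0,0],[0,0,0]],[[0,0,0],[0,0,0]],[[0,0,0],[0,0,0]]]' --claw 70

```text
time_s: 7.83
position: [0.5984, -0.1162, 0.0356]
eef_rot: [0.0, 0.666, 0.746, -0.0]
wrist_force: [-0.8, -0.8, 1.1]
opening: 0.07
grip_force: 0.0
```

>>> servo_tool --motion '[[[0,0,-35],[0,0,0]],[[0,0,-70],[0,0,0]],[[0,0,-105],[0,0,0]],[[0,0,-140],[0,0,0]],[[0,0,-150],[0,0,0]]]' --claw 85

```text
time_s: 8.25
position: [0.6006, -0.1161, 0.1914]
eef_rot: [0.003, 0.666, 0.746, 0.002]
wrist_force: [1.3, -0.1, 0.5]
opening: 0.0852
grip_force: 0.0
```

```bash
cat > chk.py <<'E'
from h import *
import sys
st()
for c in ('top','scene'):
    im=manip.capture(c); k=manip.calibration(c)
    for n,z in [a.split(':') for a in sys.argv[1:]]:
        for d in manip.silhouettes(c,n)[:3]:
            f=fit(n,float(z),[(hullmask(d['region']),k)]); print(c,n,round(d['score'],2),f.x[:2].round(4),round(np.degrees(f.x[2])%180,1),round(f.fun,3))
cv2.imwrite('pics/chk%d.png'%int(manip.get_state()['time_s']),im)
plan([(.594,.343,.10,86.2),(.594,.343,.03,86.2)])
E
python3 chk.py tram:.021 short_track:.004
```

```text
t 8.25 tcp [ 0.6006 -0.1161  0.1914] yaw 96.5 F [ 1.3 -0.1  0.5] open 85.2 grip 0.0 q [ 0.64  0.35 -0.66  1.59  0.22  1.27  0.07]
top tram 0.8 [ 0.5987 -0.1099] 7.8 0.326
top short_track 0.89 [0.2435 0.387 ] 1.0 0.047
top short_track 0.7 [ 0.4897 -0.3778] 103.1 0.618
top short_track 0.63 [0.5969 0.3393] 175.5 0.06
scene tram 0.8 [ 0.5995 -0.1216] 5.3 0.037
scene tram 0.71 [ 0.2967 -0.2651] 108.6 0.748
scene short_track 0.83 [0.5963 0.3419] 176.8 0.07
scene short_track 0.59 [0.2462 0.3902] 2.1 0.059
  rows 4 shift [152.2  16.3  28.1] turn [-0.  -0.   3.4]
  rows 4 shift [152.9   7.1  28. ] turn [-0.  -0.   3.4]
  rows 4 shift [153.1  -2.1  28. ] turn [-0.  -0.   3.4]
-> at [ 0.594  0.343  0.1   86.2  ]
  rows 2 shift [-0. -0. 70.] turn [ 0. -0.  0.]
-> at [5.94e-01 3.43e-01 3.00e-02 8.62e+01]
```

The tram is in place. Next is the track.

>>> servo_tool --motion '[[[38,4,7],[0,0,1]],[[76,8,14],[0,0,2]],[[114,12,21],[0,0,3]],[[152,16,28],[0,0,3.4]]]' --claw 56

```text
time_s: 8.88
position: [0.596, 0.038, 0.1559]
eef_rot: [-0.001, 0.688, 0.726, -0.001]
wrist_force: [0.5, 0.2, -0.1]
opening: 0.0563
grip_force: 0.0
```

>>> servo_tool --motion '[[[38,2,7],[0,0,1]],[[76,4,14],[0,0,2]],[[114,6,21],[0,0,3]],[[153,7,28],[0,0,3.4]]]'

```text
time_s: 9.22
position: [0.5948, 0.191, 0.1277]
eef_rot: [-0.001, 0.709, 0.705, -0.001]
wrist_force: [0.8, -0.5, 1.0]
opening: 0.0561
grip_force: 0.0
```

>>> servo_tool --motion '[[[38,0,7],[0,0,1]],[[76,-1,14],[0,0,2]],[[114,-1,21],[0,0,3]],[[153,-2,28],[0,0,3.4]],[[153,-2,28],[0,0,3.4]]]'

```text
time_s: 9.63
position: [0.5889, 0.3523, 0.0985]
eef_rot: [-0.003, 0.726, 0.688, -0.001]
wrist_force: [-1.7, 0.4, 0.2]
opening: 0.0561
grip_force: 0.0
```

>>> servo_tool --motion '[[[0,0,25],[0,0,0]],[[0,0,50],[0,0,0]],[[0,0,72],[0,0,0]],[[0,0,72],[0,0,0]],[[0,0,72],[0,0,0]]]'

```text
time_s: 10.05
position: [0.593, 0.342, 0.0276]
eef_rot: [-0.001, 0.729, 0.684, -0.002]
wrist_force: [-0.2, 0.6, 0.2]
opening: 0.0561
grip_force: 0.0
```

```bash
cat > tk.py <<'E'
from h import *
st(); k=manip.calibration('wrist'); im=manip.capture('wrist'); cv2.imwrite('pics/t1.png',im); st()
for d in manip.silhouettes('wrist','short_track')[:2]:
    print(round(d['score'],2),np.argwhere(d['region']).mean(0))
plan([(.594,.343,.006,86.2)])
E
python3 tk.py
```

```text
t 10.05 tcp [0.593  0.342  0.0276] yaw 86.3 F [-0.2  0.6  0.2] open 56.1 grip 0.0 q [-0.12  0.67 -0.67  1.54  0.44  1.1  -0.95]
t 10.1 tcp [0.594  0.3428 0.0295] yaw 86.3 F [0.3 0.4 0.4] open 55.9 grip 0.0 q [-0.12  0.66 -0.67  1.54  0.44  1.1  -0.95]
0.82 [257.85769082 332.06417274]
  rows 1 shift [-0.4 -0.7 24.7] turn [ 0.  -0.1  0.1]
-> at [5.94e-01 3.43e-01 6.00e-03 8.62e+01]
```

View pics/t1.png

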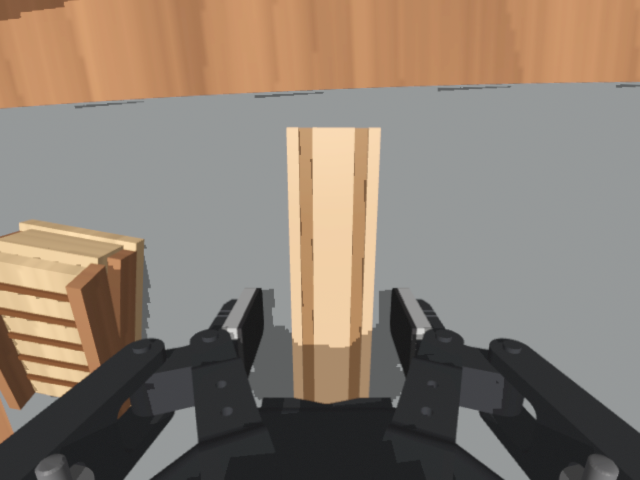

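The track is squarely straddled (middle ~332, finger middle ~327). Creeping down until light contact.

>>> servo_tool --motion '[[[0,1,12],[0,0,0]],[[0,1,23],[0,0,0]],[[0,1,23],[0,0,0]],[[0,1,23],[0,0,0]]]'

```text
time_s: 10.48
position: [0.5949, 0.3423, 0.0058]
eef_rot: [-0.0, 0.729, 0.684, -0.001]
wrist_force: [0.0, -0.1, -0.3]
opening: 0.0559
grip_force: 0.0
```

>>> servo_tool --motion '[[[0,0,4],[0,0,0]],[[0,0,4],[0,0,0]]]'

```text
time_s: 10.65
position: [0.5953, 0.3428, 0.0024]
eef_rot: [-0.0, 0.729, 0.684, -0.0]
wrist_force: [0.5, 1.0, -0.4]
opening: 0.0565
grip_force: 0.0
```

>>> servo_tool --motion '[[[0,0,2],[0,0,0]],[[0,0,2],[0,0,0]]]'

```text
time_s: 10.82
position: [0.5954, 0.3428, 0.0006]
eef_rot: [-0.0, 0.729, 0.684, -0.0]
wrist_force: [-0.7, -0.5, 0.1]
opening: 0.0562
grip_force: 0.0
```

>>> servo_tool --motion '[[[0,0,0],[0,0,0]],[[0,0,0],[0,0,0]],[[0,0,0],[0,0,0]],[[0,0,0],[0,0,0]]]' --claw 28 --newtons 35

```text
time_s: 11.15
position: [0.5963, 0.3439, 0.0029]
eef_rot: [0.0, 0.729, 0.684, 0.001]
wrist_force: [-1.8, -1.4, 11.1]
opening: 0.0393
grip_force: 42.1
```

>>> servo_tool --motion '[[[0,0,0],[0,0,0]],[[0,0,0],[0,0,0]]]'

```text
time_s: 11.32
position: [0.5963, 0.3439, 0.0029]
eef_rot: [0.0, 0.729, 0.684, 0.001]
wrist_force: [-2.0, -0.7, 11.7]
opening: 0.0388
grip_force: 42.0
```

```bash
python3 -c "
from h import *
plan([(.5963,.3439,.11,86.3),(.451,-.3202,.11,85.9),(.451,-.3202,.03,85.9)],(.5963,.3439,.0029,86.3))"
```

```text
rows 3 shift [   0.     0.  -107.1] turn [0. 0. 0.]
-> at [ 0.5963  0.3439  0.11   86.3   ]
  rows 5 shift [-168.   -25.5   -0. ] turn [-0.  -0.   0.1]
  rows 5 shift [-168.1  -25.2   -0. ] turn [ 0.  -0.   0.1]
  rows 5 shift [-168.1  -24.9   -0. ] turn [ 0.  -0.   0.1]
  rows 5 shift [-168.2  -24.7   -0. ] turn [-0.  -0.   0.1]
-> at [ 0.451  -0.3202  0.11   85.9   ]
  rows 2 shift [-0. -0. 80.] turn [0. 0. 0.]
-> at [ 4.510e-01 -3.202e-01  3.000e-02  8.590e+01]
```

>>> servo_tool --motion '[[[0,0,-30],[0,0,0]],[[0,0,-70],[0,0,0]],[[0,0,-108],[0,0,0]]]'

```text
time_s: 11.57
position: [0.5947, 0.3424, 0.1095]
eef_rot: [-0.0, 0.729, 0.684, -0.001]
wrist_force: [1.2, 0.3, -0.2]
opening: 0.0391
grip_force: 35.9
```

>>> servo_tool --motion '[[[-34,-5,0],[0,0,0]],[[-68,-10,0],[0,0,0]],[[-101,-15,0],[0,0,0]],[[-134,-20,0],[0,0,0]],[[-168,-25,0],[0,0,0]]]'

```text
time_s: 11.98
position: [0.5591, 0.1754, 0.1089]
eef_rot: [0.0, 0.729, 0.684, 0.0]
wrist_force: [0.3, -0.9, -0.3]
opening: 0.0392
grip_force: 35.9
```

>>> servo_tool --motion '[[[-34,-5,0],[0,0,0]],[[-68,-10,0],[0,0,0]],[[-101,-15,0],[0,0,0]],[[-134,-20,0],[0,0,0]],[[-168,-25,0],[0,0,0]]]'

```text
time_s: 12.4
position: [0.5234, 0.0093, 0.109]
eef_rot: [0.0, 0.729, 0.684, 0.0]
wrist_force: [1.0, 0.3, -1.0]
opening: 0.039
grip_force: 35.9
```

>>> servo_tool --motion '[[[-34,-5,0],[0,0,0]],[[-68,-10,0],[0,0,0]],[[-101,-15,0],[0,0,0]],[[-134,-20,0],[0,0,0]],[[-168,-25,0],[0,0,0]]]'

```text
time_s: 12.82
position: [0.4877, -0.1567, 0.1091]
eef_rot: [0.0, 0.729, 0.684, 0.0]
wrist_force: [0.7, -1.0, -1.3]
opening: 0.0389
grip_force: 35.9
```

>>> servo_tool --motion '[[[-34,-5,0],[0,0,0]],[[-68,-10,0],[0,0,0]],[[-101,-15,0],[0,0,0]],[[-134,-20,0],[0,0,0]],[[-168,-25,0],[0,0,0]]]'

```text
time_s: 13.23
position: [0.452, -0.3228, 0.109]
eef_rot: [0.0, 0.729, 0.684, -0.0]
wrist_force: [1.4, 0.2, -0.8]
opening: 0.0392
grip_force: 35.9
```

>>> servo_tool --motion '[[[0,0,0],[0,0,0]],[[0,0,20],[0,0,0]],[[0,0,45],[0,0,0]],[[0,0,60],[0,0,0]],[[0,0,60],[0,0,0]]]'

```text
time_s: 13.65
position: [0.4506, -0.32, 0.0457]
eef_rot: [-0.003, 0.729, 0.684, -0.0]
wrist_force: [-1.2, 0.1, -1.9]
opening: 0.0389
grip_force: 35.9
```

```bash
python3 -c "
from h import *
manip.capture('wrist');manip.capture('wrist');st();im=manip.capture('wrist');cv2.imwrite('pics/t2.png',im);plan([(.451,-.3202,.03,85.9)])"
```

```text
t 13.75 tcp [ 0.4526 -0.321   0.0489] yaw 86.3 F [ 0.1 -0.4 -0.2] open 38.7 grip 35.9 q [ 0.94  0.35 -0.47  1.87  0.19  0.96  0.32]
  rows 1 shift [ 1.1 -2.3 19.7] turn [0.1 0.  0.4]
-> at [ 4.510e-01 -3.202e-01  3.000e-02  8.590e+01]
```

View pics/t2.png

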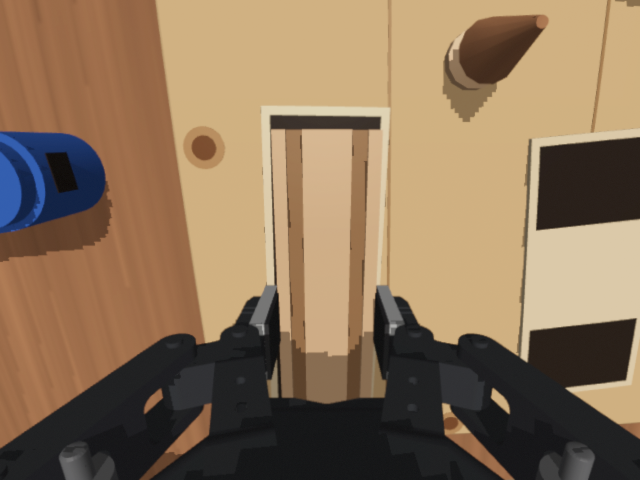

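```bash
python3 -c "
from h import *
k=manip.calibration('wrist')
for uv,z in(((327,129),.062),((272,129),.062),((383,129),.062),((268,200),.062),((326,116),.021),((271,116),.021),((381,116),.021)): print(uv,ground(uv,k,z).round(4))"
```

```text
(327, 129) [ 0.4572 -0.2473  0.062 ]
(272, 129) [ 0.4375 -0.246   0.062 ]
(383, 129) [ 0.4773 -0.2485  0.062 ]
(268, 200) [ 0.4333 -0.2714  0.062 ]
(326, 116) [ 0.4573 -0.2399  0.021 ]
(271, 116) [ 0.4317 -0.2382  0.021 ]
(381, 116) [ 0.4831 -0.2415  0.021 ]
```

The track is centred sideways to under 1 mm and wants ~1 mm forward. Lowering and releasing.

>>> servo_tool --motion '[[[1,0,12],[0,0,0]],[[1,0,22],[0,0,0]],[[1,0,28],[0,0,0]],[[1,0,29],[0,0,0]],[[1,0,29],[0,0,0]]]'

```text
time_s: 14.22
position: [0.4524, -0.3203, 0.0198]
eef_rot: [-0.0, 0.729, 0.684, -0.0]
wrist_force: [-3.5, 2.5, 8.3]
opening: 0.039
grip_force: 42.5
```

>>> servo_tool --motion '[[[0,0,1],[0,0,0]],[[0,0,1],[0,0,0]]]'

```text
time_s: 14.38
position: [0.4524, -0.3203, 0.0198]
eef_rot: [-0.0, 0.729, 0.684, -0.0]
wrist_force: [-7.4, 4.8, 19.8]
opening: 0.0391
grip_force: 48.6
```

Contact made (20 N), so I'm releasing and rising.

>>> servo_tool --motion '[[[0,0,-1],[0,0,0]],[[0,0,-1],[0,0,0]],[[0,0,-1],[0,0,0]]]' --claw 60

```text
time_s: 14.63
position: [0.4525, -0.3204, 0.0194]
eef_rot: [-0.0, 0.729, 0.684, -0.0]
wrist_force: [-0.1, 0.4, -0.1]
opening: 0.0604
grip_force: 0.0
```

>>> servo_tool --motion '[[[0,0,-30],[0,0,0]],[[0,0,-65],[0,0,0]],[[0,0,-100],[0,0,0]],[[0,0,-120],[0,0,0]]]' --claw 85

```text
time_s: 14.97
position: [0.4538, -0.3209, 0.1431]
eef_rot: [0.002, 0.729, 0.684, 0.0]
wrist_force: [1.1, -1.1, 1.0]
opening: 0.0853
grip_force: 0.0
```

```bash
python3 -c "
from h import *
st(); plan([(.462,.322,.14,76.2),(.462,.322,.06,76.2)])"
```

```text
t 14.97 tcp [ 0.4538 -0.3209  0.1431] yaw 86.3 F [ 1.1 -1.1  1. ] open 85.3 grip 0.0 q [ 0.97  0.25 -0.49  1.79  0.13  1.13  0.37]
  rows 5 shift [160.5  -8.2   0.5] turn [0.  0.  2.5]
  rows 5 shift [160.  -15.3   0.5] turn [0.  0.  2.5]
  rows 5 shift [159.2 -22.4   0.6] turn [0.  0.  2.5]
  rows 5 shift [158.  -29.4   0.7] turn [0.  0.  2.5]
-> at [ 0.462  0.322  0.14  76.2  ]
  rows 3 shift [-0.  0. 80.] turn [ 0. -0. -0.]
-> at [4.62e-01 3.22e-01 6.00e-02 7.62e+01]
```

>>> servo_tool --motion '[[[32,-2,0],[0,0,0.5]],[[64,-3,0],[0,0,1]],[[96,-5,0],[0,0,1.5]],[[128,-7,0],[0,0,2]],[[160,-8,0],[0,0,2.7]]]'

```text
time_s: 15.38
position: [0.4545, -0.1589, 0.1394]
eef_rot: [-0.0, 0.746, 0.666, -0.0]
wrist_force: [1.2, -0.6, -0.5]
opening: 0.0851
grip_force: 0.0
```

>>> servo_tool --motion '[[[32,-3,0],[0,0,0.5]],[[64,-6,0],[0,0,1]],[[96,-9,0],[0,0,1.5]],[[128,-12,0],[0,0,2]],[[160,-15,0],[0,0,2.7]]]'

```text
time_s: 15.8
position: [0.4574, 0.0019, 0.1395]
eef_rot: [0.0, 0.761, 0.649, -0.0]
wrist_force: [0.5, 0.1, -0.0]
opening: 0.0851
grip_force: 0.0
```

>>> servo_tool --motion '[[[32,-4,0],[0,0,0.5]],[[64,-9,0],[0,0,1]],[[96,-13,0],[0,0,1.5]],[[128,-18,0],[0,0,2]],[[159,-22,0],[0,0,2.7]]]'

```text
time_s: 16.22
position: [0.4608, 0.1625, 0.1396]
eef_rot: [0.0, 0.776, 0.631, 0.0]
wrist_force: [0.3, -0.5, 0.3]
opening: 0.0847
grip_force: 0.0
```

>>> servo_tool --motion '[[[32,-6,0],[0,0,0.5]],[[64,-12,0],[0,0,1]],[[96,-18,0],[0,0,1.5]],[[128,-24,0],[0,0,2]],[[158,-29,0],[0,0,2.7]]]'

```text
time_s: 16.63
position: [0.4646, 0.3233, 0.1393]
eef_rot: [-0.0, 0.791, 0.612, -0.0]
wrist_force: [-0.4, 0.0, -0.5]
opening: 0.0845
grip_force: 0.0
```

>>> servo_tool --motion '[[[0,0,15],[0,0,0]],[[0,0,40],[0,0,0]],[[0,0,60],[0,0,0]],[[0,0,60],[0,0,0]],[[0,0,60],[0,0,0]]]'

```text
time_s: 17.05
position: [0.4642, 0.3212, 0.079]
eef_rot: [-0.0, 0.79, 0.612, -0.001]
wrist_force: [0.2, 0.1, 0.9]
opening: 0.0849
grip_force: 0.0
```

```bash
python3 -c "
from h import *
manip.capture('wrist');st();k=manip.calibration('wrist');im=manip.capture('wrist');cv2.imwrite('pics/r1.png',im);st()"
```

```text
t 17.1 tcp [0.465  0.3217 0.0802] yaw 75.5 F [-0.4  0.6 -0.3] open 84.8 grip 0.0 q [ 0.04  0.43 -0.87  1.81  0.37  1.07 -1.23]
t 17.15 tcp [0.4654 0.322  0.0809] yaw 75.5 F [ 0.6 -0.   0.8] open 85.1 grip 0.0 q [ 0.04  0.43 -0.87  1.81  0.37  1.07 -1.23]
```

View pics/r1.png

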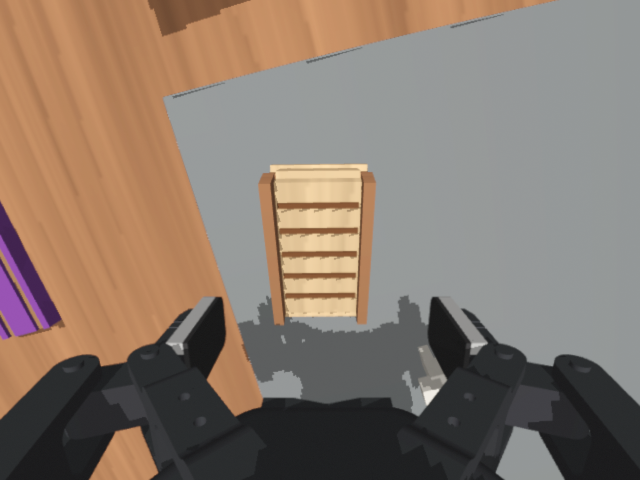

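```bash
python3 -c "
from h import *
k=manip.calibration('wrist');st()
A=[ground(uv,k,z)[:2] for uv,z in(((260,176),.052),((375,176),.052),((273,322),.027),((367,322),.027))]
A=np.array(A);print(A.round(4));m1=(A[0]+A[1])/2;m2=(A[2]+A[3])/2;d=m1-m2;c=(m1+m2)/2
print(c,'len',np.hypot(*d),'yaw',np.degrees(np.arctan2(-d[0],d[1])),'w',np.hypot(*(A[0]-A[1])),np.hypot(*(A[2]-A[3])))
plan([(c[0],c[1],.012,90+np.degrees(np.arctan2(-d[0],d[1])))])"
```

```text
t 17.15 tcp [0.4654 0.322  0.0809] yaw 75.5 F [ 0.6 -0.   0.8] open 85.1 grip 0.0 q [ 0.04  0.43 -0.87  1.81  0.37  1.07 -1.23]
[[0.4466 0.3823]
 [0.5011 0.3683]
 [0.4222 0.2922]
 [0.4797 0.2774]]
[0.46240259 0.33005122] len 0.09333958191485213 yaw -14.215543371195983 w 0.0562579382089805 0.059461339554507185
  rows 2 shift [ 7.  -5.  68.9] turn [ 0.  -0.1 -0.3]
-> at [4.62400e-01 3.30100e-01 1.20000e-02 7.57845e+01]
```

>>> servo_tool --motion '[[[3,-4,20],[0,0,-0.3]],[[3,-4,45],[0,0,-0.3]],[[3,-4,68],[0,0,-0.3]],[[3,-4,77],[0,0,-0.3]],[[3,-4,77],[0,0,-0.3]]]'

```text
time_s: 17.57
position: [0.4615, 0.3248, 0.002]
eef_rot: [-0.0, 0.789, 0.614, -0.001]
wrist_force: [0.7, 1.0, -0.5]
opening: 0.0854
grip_force: 0.0
```

>>> servo_tool --motion '[[[0,0,0],[0,0,0]],[[0,0,0],[0,0,0]],[[0,0,0],[0,0,0]],[[0,0,0],[0,0,0]],[[0,0,0],[0,0,0]]]' --claw 45 --newtons 35

```text
time_s: 17.98
position: [0.4629, 0.3263, 0.0046]
eef_rot: [0.0, 0.789, 0.614, 0.001]
wrist_force: [-0.0, -0.7, 7.3]
opening: 0.0572
grip_force: 38.4
```

>>> servo_tool --motion '[[[0,0,0],[0,0,0]]]'

```text
time_s: 18.07
position: [0.4629, 0.3262, 0.0046]
eef_rot: [0.0, 0.789, 0.614, 0.001]
wrist_force: [-0.2, -0.9, 7.6]
opening: 0.0574
grip_force: 38.4
```

```bash
python3 -c "
from h import *
plan([(.4629,.3262,.11,75.8),(.467,-.1104,.11,88.4)],(.4629,.3262,.0046,75.8))"
```

```text
rows 3 shift [   0.     0.  -105.4] turn [0. 0. 0.]
-> at [ 0.4629  0.3262  0.11   75.8   ]
  rows 4 shift [-140.8   37.     0. ] turn [-0.   0.  -4.2]
  rows 4 shift [-143.1   26.6   -0. ] turn [-0.   0.  -4.2]
  rows 4 shift [-144.7   16.1    0. ] turn [ 0.   0.  -4.2]
-> at [ 0.467  -0.1104  0.11   88.4   ]
```

>>> servo_tool --motion '[[[0,0,-30],[0,0,0]],[[0,0,-70],[0,0,0]],[[0,0,-106],[0,0,0]]]'

```text
time_s: 18.32
position: [0.4614, 0.3255, 0.1108]
eef_rot: [-0.0, 0.789, 0.615, -0.0]
wrist_force: [1.9, 0.3, -0.7]
opening: 0.0576
grip_force: 38.3
```

>>> servo_tool --motion '[[[-35,9,0],[0,0,-1]],[[-70,18,0],[0,0,-2]],[[-105,28,0],[0,0,-3]],[[-141,37,0],[0,0,-4.2]]]'

```text
time_s: 18.65
position: [0.4633, 0.1784, 0.1097]
eef_rot: [0.001, 0.765, 0.644, 0.001]
wrist_force: [0.6, -0.2, -1.0]
opening: 0.0576
grip_force: 38.5
```

>>> servo_tool --motion '[[[-36,7,0],[0,0,-1]],[[-72,13,0],[0,0,-2]],[[-107,20,0],[0,0,-3]],[[-143,27,0],[0,0,-4.2]]]'

```text
time_s: 18.98
position: [0.465, 0.0325, 0.1097]
eef_rot: [0.001, 0.741, 0.671, 0.0]
wrist_force: [1.5, -0.4, -0.5]
opening: 0.0575
grip_force: 38.4
```

>>> servo_tool --motion '[[[-36,4,0],[0,0,-1]],[[-72,8,0],[0,0,-2]],[[-108,12,0],[0,0,-3]],[[-145,16,0],[0,0,-4.2]],[[-145,16,0],[0,0,-4.2]]]'

```text
time_s: 19.4
position: [0.4659, -0.1196, 0.1094]
eef_rot: [0.001, 0.719, 0.695, -0.001]
wrist_force: [-0.4, 0.1, -1.3]
opening: 0.0576
grip_force: 38.4
```

>>> servo_tool --motion '[[[0,0,20],[0,0,0]],[[0,0,45],[0,0,0]],[[0,0,65],[0,0,0]],[[0,0,65],[0,0,0]],[[0,0,65],[0,0,0]]]'

```text
time_s: 19.82
position: [0.466, -0.1112, 0.0439]
eef_rot: [-0.001, 0.717, 0.698, -0.0]
wrist_force: [0.0, -0.4, -0.9]
opening: 0.0577
grip_force: 38.3
```

```bash
python3 -c "
from h import *
manip.capture('wrist');manip.capture('wrist');st();im=manip.capture('wrist');cv2.imwrite('pics/r2.png',im);plan([(.467,-.1104,.03,88.4)])"
```

```text
t 19.92 tcp [ 0.4673 -0.1116  0.0452] yaw 88.4 F [ 0.8  0.2 -1.5] open 57.6 grip 38.3 q [ 0.81  0.26 -0.73  2.04  0.22  0.92 -0.07]
  rows 1 shift [ 1.4 -0.5 15.3] turn [0.1 0.  0. ]
-> at [ 4.670e-01 -1.104e-01  3.000e-02  8.840e+01]
```

View pics/r2.png

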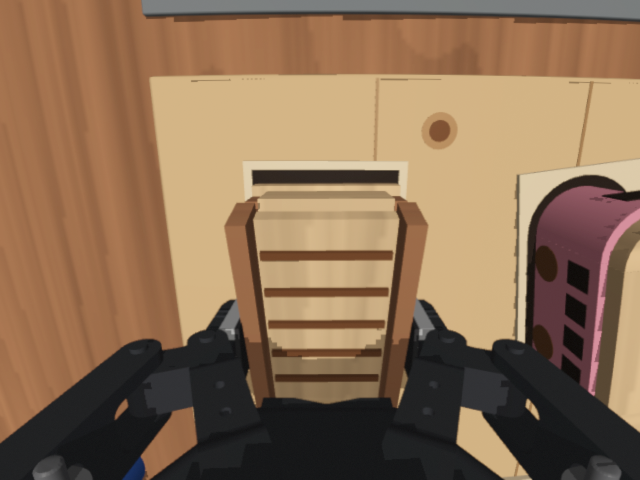

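```bash
python3 -c "
from h import *
k=manip.calibration('wrist');print(k['eye'])
for uv,z in(((325,184),.045),((325,192),.07),((325,205),.093),((325,170),.021),((253,170),.021),((399,170),.021),((228,206),.093),((426,206),.093)): print(uv,ground(uv,k,z).round(4))"
```

```text
[ 0.46802209 -0.04217868  0.18777435]
(325, 184) [ 0.4675 -0.0585  0.045 ]
(325, 192) [ 0.4675 -0.0584  0.07  ]
(325, 205) [ 0.4675 -0.0588  0.093 ]
(325, 170) [ 0.4676 -0.0547  0.021 ]
(253, 170) [ 0.4335 -0.0537  0.021 ]
(399, 170) [ 0.5027 -0.0556  0.021 ]
(228, 206) [ 0.4406 -0.0583  0.093 ]
(426, 206) [ 0.4955 -0.0598  0.093 ]
```

Sideways it's centred. The end gap is ~4 mm where 6 is ideal, so I'll shift −2 mm and set down.

>>> servo_tool --motion '[[[-2,0,10],[0,0,0]],[[-2,0,20],[0,0,0]],[[-2,0,25],[0,0,0]],[[-2,0,26],[0,0,0]],[[-2,0,26],[0,0,0]]]'

```text
time_s: 20.38
position: [0.4666, -0.1145, 0.0191]
eef_rot: [0.001, 0.717, 0.697, -0.001]
wrist_force: [-10.6, -0.2, 30.8]
opening: 0.0573
grip_force: 45.7
```

>>> servo_tool --motion '[[[0,0,0],[0,0,0]]]'

```text
time_s: 20.47
position: [0.4666, -0.1145, 0.0191]
eef_rot: [0.001, 0.717, 0.697, -0.001]
wrist_force: [-11.0, -0.9, 30.4]
opening: 0.0576
grip_force: 45.6
```

>>> servo_tool --motion '[[[0,0,-1.5],[0,0,0]],[[0,0,-1.5],[0,0,0]]]'

```text
time_s: 20.63
position: [0.4664, -0.1139, 0.0191]
eef_rot: [0.0, 0.717, 0.697, -0.0]
wrist_force: [-1.6, 0.7, 9.3]
opening: 0.0578
grip_force: 43.3
```

>>> servo_tool --motion '[[[0,0,0],[0,0,0]],[[0,0,0],[0,0,0]],[[0,0,0],[0,0,0]]]' --claw 80

```text
time_s: 20.88
position: [0.466, -0.1136, 0.0188]
eef_rot: [-0.0, 0.717, 0.697, -0.0]
wrist_force: [0.9, -0.7, 0.3]
opening: 0.0798
grip_force: 0.0
```

>>> servo_tool --motion '[[[0,0,-30],[0,0,0]],[[0,0,-65],[0,0,0]],[[0,0,-100],[0,0,0]],[[0,0,-120],[0,0,0]],[[0,0,-120],[0,0,0]]]' --claw 85

```text
time_s: 21.3
position: [0.4688, -0.1142, 0.1434]
eef_rot: [0.003, 0.717, 0.697, 0.001]
wrist_force: [0.4, 0.9, -0.2]
opening: 0.0853
grip_force: 0.0
```

```bash
python3 -c "
from h import *
manip.capture('top')
for c in('top','scene'):
    manip.capture(c);k=manip.calibration(c)
    for n,z in(('footbridge',.004),('cattle_ramp',.021),('short_track',.021)):
        for d in manip.silhouettes(c,n)[:2]:
            f=fit(n,z,[(hullmask(d['region']),k)]);print(c,n,round(d['score'],2),f.x[:2].round(4),round(np.degrees(f.x[2])%180,1),round(f.fun,3))
st(); plan([(.4635,.1185,.14,98.5),(.4635,.1185,.085,98.5)])"
```

```text
top footbridge 0.57 [0.4654 0.1163] 9.4 0.057
top cattle_ramp 0.83 [ 0.4851 -0.0899] 76.8 0.536
top short_track 0.84 [0.2415 0.3815] 1.6 0.059
top short_track 0.29 [ 0.5828 -0.3361] 3.0 0.408
scene footbridge 0.72 [0.4631 0.1187] 9.4 0.041
scene cattle_ramp 0.76 [ 0.4659 -0.1104] 179.7 0.057
scene short_track 0.89 [ 0.4536 -0.3233] 176.8 0.077
scene short_track 0.77 [0.2618 0.3855] 2.2 0.096
t 21.75 tcp [ 0.4658 -0.1135  0.1384] yaw 88.4 F [-0.5  0.5  0.8] open 84.8 grip 0.0 q [ 0.87  0.12 -0.76  1.95  0.09  1.1   0.05]
  rows 3 shift [115.9  -4.3  -0.7] turn [-0. -0. -5.]
  rows 3 shift [115.9   5.9  -0.7] turn [-0. -0. -5.]
-> at [ 0.4635  0.1185  0.14   98.5   ]
  rows 2 shift [ 0. -0. 55.] turn [0. 0. 0.]
-> at [4.635e-01 1.185e-01 8.500e-02 9.850e+01]
```

>>> servo_tool --motion '[[[39,-1,0],[0,0,-2]],[[78,-3,0],[0,0,-4]],[[116,-4,0],[0,0,-5.3]]]'

```text
time_s: 22.0
position: [0.465, 0.0035, 0.1389]
eef_rot: [-0.0, 0.684, 0.73, -0.0]
wrist_force: [1.1, 0.5, 0.1]
opening: 0.085
grip_force: 0.0
```

>>> servo_tool --motion '[[[39,2,0],[0,0,-2]],[[78,4,0],[0,0,-4]],[[116,6,0],[0,0,-5.3]],[[116,6,0],[0,0,-5.3]],[[116,6,0],[0,0,-5.3]]]'

```text
time_s: 22.42
position: [0.4634, 0.1211, 0.1391]
eef_rot: [-0.0, 0.647, 0.762, 0.0]
wrist_force: [-0.3, -0.3, -0.9]
opening: 0.0849
grip_force: 0.0
```

```bash
python3 -c "
from h import *
manip.capture('wrist');manip.capture('wrist');st();k=manip.calibration('wrist');im=manip.capture('wrist');cv2.imwrite('pics/b1.png',im)
for d in manip.silhouettes('wrist','footbridge')[:2]:
    print(d['score'],np.argwhere(d['region']).mean(0)[::-1])
    f=fit('footbridge',.004,[(hullmask(d['region']),k)],(.464,.1175,.16));print(f.x[:2].round(4),np.degrees(f.x[2]),f.fun)
plan([(.4635,.1185,.018,99)])"
```

```text
t 22.52 tcp [0.4638 0.1179 0.1388] yaw 99.0 F [ 0.4 -0.1 -0.5] open 85.4 grip 0.0 q [ 0.57  0.15 -0.97  1.95  0.14  1.11 -0.3 ]
0.72 [326.90135274 230.96709121]
[0.4634 0.1178] 9.529782900142513 0.022507143823218723
  rows 4 shift [  1.6  -0.2 120.9] turn [-0.   0.  -0.1]
-> at [4.635e-01 1.185e-01 1.800e-02 9.900e+01]
```

View pics/b1.png

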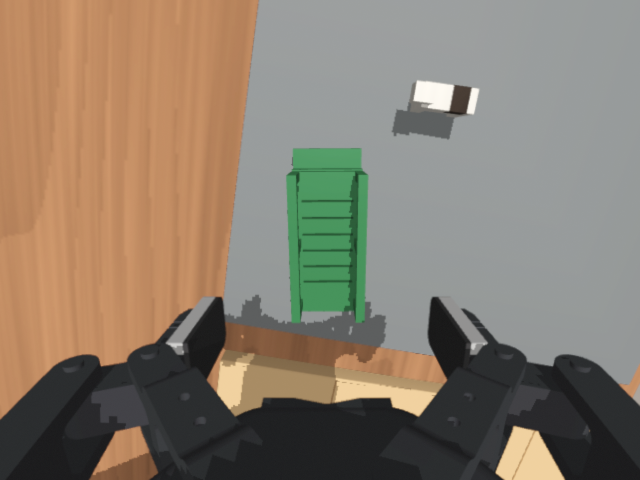

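The bridge is aligned with the tool (columns 289–366, middle 327) and the cow is well clear at (444,97). Descending and closing.

>>> servo_tool --motion '[[[0,0,35],[0,0,-0.3]],[[0,0,70],[0,0,-0.3]],[[0,0,100],[0,0,-0.3]],[[0,0,120],[0,0,-0.3]],[[0,0,120],[0,0,-0.3]]]'

```text
time_s: 23.03
position: [0.4612, 0.1164, 0.0155]
eef_rot: [-0.002, 0.648, 0.762, -0.002]
wrist_force: [-1.6, -1.3, 1.2]
opening: 0.0849
grip_force: 0.0
```

>>> servo_tool --motion '[[[0,0,0],[0,0,0]],[[0,0,0],[0,0,0]],[[0,0,0],[0,0,0]],[[0,0,0],[0,0,0]],[[0,0,0],[0,0,0]]]' --claw 38 --newtons 35

```text
time_s: 23.45
position: [0.4653, 0.1184, 0.021]
eef_rot: [0.001, 0.648, 0.762, 0.001]
wrist_force: [-1.4, -1.2, 8.0]
opening: 0.0496
grip_force: 36.2
```

>>> servo_tool --motion '[[[0,0,0],[0,0,0]],[[0,0,0],[0,0,0]]]'

```text
time_s: 23.62
position: [0.4653, 0.1184, 0.0209]
eef_rot: [0.001, 0.648, 0.762, 0.001]
wrist_force: [-1.5, -0.9, 8.6]
opening: 0.05
grip_force: 36.2
```

```bash
python3 -c "
from h import *
st()
s=manip.get_state();p=s['position']
# bridge pad wrist frame
print(p); tx,ty=.5938,-.3285+(p[1]-.1178)
plan([(p[0],p[1],.125,99.3),(tx,ty,.125,92.6)],(*p,99.3))"
```

```text
t 23.62 tcp [0.4653 0.1184 0.0209] yaw 99.3 F [-1.5 -0.9  8.6] open 50.0 grip 36.2 q [ 0.46  0.35 -0.89  2.05  0.35  0.89 -0.47]
[0.46529711 0.11837442 0.02093178]
  rows 3 shift [   0.     0.  -104.1] turn [0. 0. 0.]
-> at [ 0.4653  0.1184  0.125  99.3   ]
  rows 4 shift [-153.7   18.2    0. ] turn [-0.  -0.   2.2]
  rows 4 shift [-152.9   24.2    0. ] turn [ 0.  -0.   2.2]
  rows 4 shift [-151.8   30.1    0. ] turn [ 0.  -0.   2.2]
-> at [ 0.5938 -0.3279  0.125  92.6   ]
```

>>> servo_tool --motion '[[[0,0,-30],[0,0,0]],[[0,0,-70],[0,0,0]],[[0,0,-106],[0,0,0]],[[0,0,-106],[0,0,0]]]'

```text
time_s: 23.95
position: [0.4675, 0.1201, 0.1322]
eef_rot: [0.004, 0.647, 0.762, 0.003]
wrist_force: [1.5, 0.9, -1.5]
opening: 0.0497
grip_force: 37.6
```

>>> servo_tool --motion '[[[-38,5,0],[0,0,0.5]],[[-76,9,0],[0,0,1]],[[-115,14,0],[0,0,1.6]],[[-154,18,0],[0,0,2.2]]]'

```text
time_s: 24.28
position: [0.5072, -0.0325, 0.1264]
eef_rot: [0.001, 0.662, 0.75, 0.0]
wrist_force: [1.5, 1.1, -1.2]
opening: 0.0495
grip_force: 37.6
```

>>> servo_tool --motion '[[[-38,6,0],[0,0,0.5]],[[-76,12,0],[0,0,1]],[[-115,18,0],[0,0,1.6]],[[-153,24,0],[0,0,2.2]]]'

```text
time_s: 24.62
position: [0.5497, -0.182, 0.1262]
eef_rot: [0.001, 0.676, 0.736, -0.0]
wrist_force: [1.7, 0.5, -1.2]
opening: 0.0491
grip_force: 37.6
```

>>> servo_tool --motion '[[[-38,8,0],[0,0,0.5]],[[-76,15,0],[0,0,1]],[[-114,22,0],[0,0,1.6]],[[-152,30,0],[0,0,2.2]],[[-152,30,0],[0,0,2.2]]]'

```text
time_s: 25.03
position: [0.5914, -0.3386, 0.1249]
eef_rot: [0.002, 0.694, 0.72, -0.001]
wrist_force: [-1.5, 0.5, -1.5]
opening: 0.0493
grip_force: 37.5
```

>>> servo_tool --motion '[[[0,0,20],[0,0,0]],[[0,0,45],[0,0,0]],[[0,0,62],[0,0,0]],[[0,0,62],[0,0,0]],[[0,0,62],[0,0,0]]]'

```text
time_s: 25.45
position: [0.5919, -0.3283, 0.0633]
eef_rot: [-0.0, 0.69, 0.724, -0.0]
wrist_force: [0.1, -0.3, -1.1]
opening: 0.0492
grip_force: 37.5
```

```bash
python3 -c "
from h import *
manip.capture('wrist');manip.capture('wrist');st();im=manip.capture('wrist');cv2.imwrite('pics/b2.png',im);plan([(.5938,-.3279,.038,92.6)])"
```

```text
t 25.55 tcp [ 0.5933 -0.3286  0.0651] yaw 92.7 F [ 0.3  0.4 -0.9] open 49.6 grip 37.5 q [ 0.9   0.6  -0.64  1.54  0.38  1.13  0.23]
  rows 1 shift [ 0.8  0.4 27.3] turn [0.1 0.1 0.1]
-> at [ 5.938e-01 -3.279e-01  3.800e-02  9.260e+01]
```

View pics/b2.png

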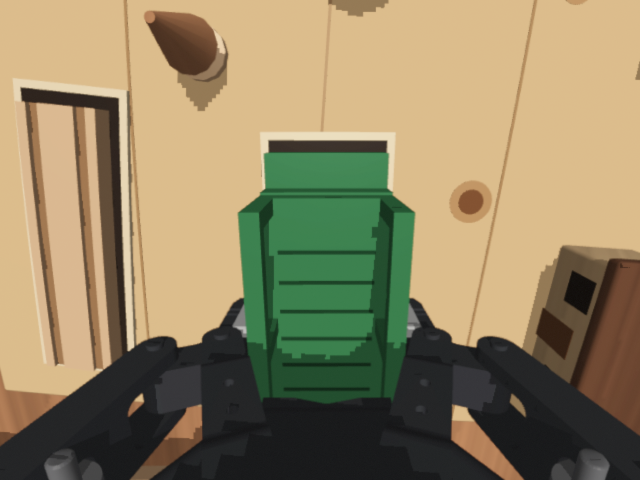

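```bash
python3 -c "
from h import *
k=manip.calibration('wrist');print(k['eye'])
for uv,z in(((326,153),.048),((326,153),.065),((264,153),.06),((389,153),.06),((327,141),.021),((268,141),.021),((387,141),.021)): print(uv,z,ground(uv,k,z).round(4))"
```

```text
[ 0.58872467 -0.25906327  0.20768943]
(326, 153) 0.048 [ 0.5893 -0.2636  0.048 ]
(326, 153) 0.065 [ 0.5892 -0.2631  0.065 ]
(264, 153) 0.06 [ 0.5636 -0.2645  0.06  ]
(389, 153) 0.06 [ 0.6154 -0.262   0.06  ]
(327, 141) 0.021 [ 0.5896 -0.2583  0.021 ]
(268, 141) 0.021 [ 0.559  -0.2597  0.021 ]
(387, 141) 0.021 [ 0.6208 -0.2568  0.021 ]
```

Within 1 mm both ways. Setting down.

>>> servo_tool --motion '[[[-1,0,10],[0,0,0]],[[-1,0,20],[0,0,0]],[[-1,0,25],[0,0,0]],[[-1,0,27],[0,0,0]],[[-1,0,27],[0,0,0]]]'

```text
time_s: 26.02
position: [0.5919, -0.3295, 0.0375]
eef_rot: [-0.0, 0.69, 0.724, -0.001]
wrist_force: [-8.0, 2.0, 15.9]
opening: 0.0491
grip_force: 39.4
```

>>> servo_tool --motion '[[[0,0,0],[0,0,0]]]'

```text
time_s: 26.1
position: [0.5919, -0.3295, 0.0375]
eef_rot: [-0.0, 0.69, 0.724, -0.001]
wrist_force: [-8.5, 2.1, 15.7]
opening: 0.0491
grip_force: 39.4
```

>>> servo_tool --motion '[[[0,0,-0.5],[0,0,0]],[[0,0,-0.5],[0,0,0]],[[0,0,-0.5],[0,0,0]],[[0,0,-0.5],[0,0,0]]]' --claw 80

```text
time_s: 26.43
position: [0.5923, -0.3292, 0.0362]
eef_rot: [-0.0, 0.69, 0.724, 0.0]
wrist_force: [-1.1, -0.2, -0.5]
opening: 0.0798
grip_force: 0.0
```

>>> servo_tool --motion '[[[0,0,-25],[0,0,0]],[[0,0,-60],[0,0,0]],[[0,0,-95],[0,0,0]],[[0,0,-130],[0,0,0]],[[0,0,-165],[0,0,0]]]'

```text
time_s: 26.85
position: [0.5921, -0.3291, 0.203]
eef_rot: [-0.0, 0.69, 0.724, 0.0]
wrist_force: [0.9, -0.5, 0.5]
opening: 0.0803
grip_force: 0.0
```

>>> servo_tool --motion '[[[30,-20,-20],[0,0,0]],[[60,-40,-40],[0,0,0]],[[90,-60,-50],[0,0,2.5]],[[115,-85,-50],[0,0,2.5]],[[115,-85,-50],[0,0,2.5]]]'

```text
time_s: 27.27
position: [0.4993, -0.213, 0.2524]
eef_rot: [-0.0, 0.704, 0.71, -0.001]
wrist_force: [1.5, -0.1, -0.0]
opening: 0.0798
grip_force: 0.0
```

>>> servo_tool --motion '[[[0,0,0],[0,0,0]],[[0,0,0],[0,0,0]]]'

```text
time_s: 27.43
position: [0.5021, -0.2192, 0.2519]
eef_rot: [0.0, 0.706, 0.708, -0.0]
wrist_force: [-0.1, -0.4, -0.9]
opening: 0.0803
grip_force: 0.0
```

```bash
python3 -c "
from h import *
st();cv2.imwrite('pics/f1.png',manip.capture('wrist'))"
```

```text
t 27.43 tcp [ 0.5021 -0.2192  0.2519] yaw 90.2 F [-0.1 -0.4 -0.9] open 80.3 grip 0.0 q [ 1.01  0.18 -0.76  1.65  0.13  1.35  0.23]
```

View pics/f1.png

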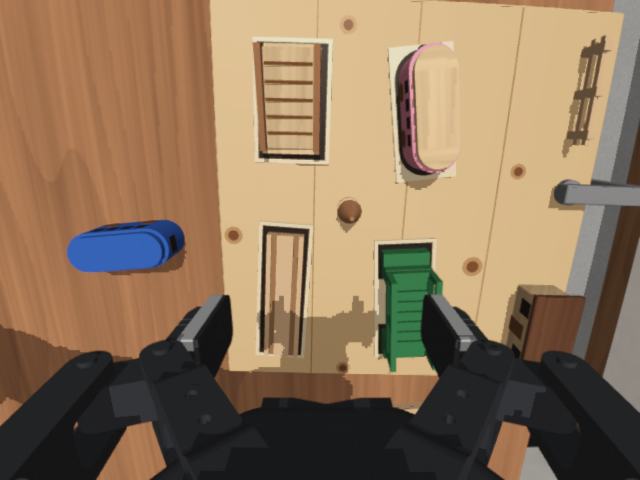

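All four pieces stand in their outlines and the tree is in place at (348,210). One numeric check against the tile poses measured from this same viewpoint.

```bash
python3 -c "
from h import *
k=manip.calibration('wrist');manip.capture('wrist');st()
T={'tram':(.6004,-.1208,6.5),'short_track':(.4504,-.3204,-4.2),'cattle_ramp':(.4659,-.1104,-1.6),'footbridge':(.5933,-.3285,2.65)}
for n,t in T.items():
    for d in manip.silhouettes('wrist',n)[:2]:
        f=fit(n,.021,[(hullmask(d['region']),k)],(t[0],t[1],np.radians(t[2])))
        print(n,round(d['score'],2),'err mm',((f.x[:2]-t[:2])*1e3).round(1),'deg',round(np.degrees(f.x[2])-t[2],1),'c',round(f.fun,3))
for c in('scene',):
    k=manip.calibration(c);manip.capture(c)
    T={'tram':(.6025,-.1219,7.2),'short_track':(.4515,-.3226,-4.5),'cattle_ramp':(.4668,-.1111,-1.2),'footbridge':(.5937,-.3306,2.9)}
    for n,t in T.items():
      for d in manip.silhouettes(c,n)[:2]:
        f=fit(n,.021,[(hullmask(d['region']),k)],(t[0],t[1],np.radians(t[2])))
        print(c,n,round(d['score'],2),'err mm',((f.x[:2]-t[:2])*1e3).round(1),'deg',round(np.degrees(f.x[2])-t[2],1),'c',round(f.fun,3))
"
```

```text
t 27.53 tcp [ 0.5024 -0.2195  0.2514] yaw 90.2 F [-0.5 -0.  -0. ] open 79.8 grip 0.0 q [ 1.01  0.19 -0.76  1.65  0.13  1.35  0.23]
tram 0.85 err mm [0. 0.] deg 0.0 c 1.0
tram 0.64 err mm [-2.1  0.8] deg 0.1 c 0.023
short_track 0.64 err mm [0. 0.] deg 0.0 c 1.0
short_track 0.59 err mm [0. 0.] deg 0.0 c 1.0
cattle_ramp 0.75 err mm [-0.5 -6.6] deg 0.5 c 0.075
footbridge 0.93 err mm [-1.3 -0.8] deg 1.4 c 0.14
scene tram 0.7 err mm [-3. -0.] deg -3.0 c 0.057
scene tram 0.65 err mm [0. 0.] deg 0.0 c 1.0
scene short_track 0.79 err mm [ 1.4 -0.5] deg 0.9 c 0.058
scene short_track 0.68 err mm [0. 0.] deg 0.0 c 1.0
scene footbridge 0.56 err mm [-2.3 -0.3] deg -0.1 c 0.037
```

```bash
python3 -c "
from h import *
k=manip.calibration('wrist');im=cv2.imread('pics/f1.png').max(2)
print('ramp col290 top',list(zip(range(34,54),im[34:54,290].tolist())))
print('ramp col290 bot',list(zip(range(140,168),im[140:168,290].tolist())))
print('tram row100',list(zip(range(388,468),im[100,388:468].tolist())))
c=cv2.imread('pics/f1.png');print(c[100,440:466].tolist())
for uv,z in(((290,159),.021),((290,153),.03),((290,42),.021)): print(uv,ground(uv,k,z).round(4))
"
```

```text
ramp col290 top [(34, 222), (35, 222), (36, 222), (37, 225), (38, 229), (39, 230), (40, 228), (41, 208), (42, 158), (43, 188), (44, 216), (45, 219), (46, 215), (47, 212), (48, 212), (49, 212), (50, 212), (51, 212), (52, 211), (53, 211)]
ramp col290 bot [(140, 205), (141, 205), (142, 204), (143, 204), (144, 204), (145, 204), (146, 204), (147, 201), (148, 171), (149, 163), (150, 212), (151, 219), (152, 216), (153, 190), (154, 95), (155, 36), (156, 31), (157, 34), (158, 80), (159, 171), (160, 225), (161, 229), (162, 228), (163, 223), (164, 221), (165, 221), (166, 221), (167, 221)]
tram row100 [(388, 220), (389, 218), (390, 208), (391, 205), (392, 220), (393, 228), (394, 225), (395, 178), (396, 82), (397, 36), (398, 36), (399, 43), (400, 50), (401, 51), (402, 65), (403, 88), (404, 93), (405, 63), (406, 32), (407, 23), (408, 50), (409, 111), (410, 192), (411, 217), (412, 177), (413, 133), (414, 101), (415, 122), (416, 207), (417, 217), (418, 218), (419, 219), (420, 218), (421, 217), (422, 216), (423, 216), (424, 216), (425, 216), (426, 218), (427, 220), (428, 223), (429, 226), (430, 228),
[... 294 characters left out ...]
 219), (456, 223), (457, 224), (458, 224), (459, 221), (460, 218), (461, 218), (462, 218), (463, 218), (464, 218), (465, 218), (466, 218), (467, 218)]
[[153, 197, 226], [154, 199, 228], [154, 199, 228], [154, 199, 228], [152, 197, 226], [149, 194, 224], [148, 192, 222], [148, 192, 221], [148, 192, 221], [146, 190, 220], [144, 188, 217], [142, 185, 215], [139, 182, 212], [139, 182, 211], [142, 185, 214], [146, 190, 219], [149, 193, 223], [150, 193, 224], [150, 194, 224], [146, 191, 221], [142, 188, 218], [141, 188, 218], [141, 187, 218], [141, 187, 218], [140, 187, 218], [140, 187, 218]]
(290, 159) [ 0.463  -0.1654  0.021 ]
(290, 153) [ 0.464 -0.159  0.03 ]
(290, 42) [ 0.4653 -0.0537  0.021 ]
```

Ramp end gaps are ~6 mm, the tram's side gap is ~4–5 mm (6 is ideal), and the track and bridge are within ~2 mm. Everything is inside its outline, so I'm handing in.

```bash
python3 -c "
from bench import manip
print(manip.sign_off())"
```

```text
the job is handed in; nothing more can be done
None
```

The tram, short track, cattle ramp and footbridge are on the board inside their outlines, each within about 3 mm of centre by the last camera checks; the tree and cow are still standing, and I handed the job in at about 28 s.

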